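Put the red-gripped dipper away in the pedal box

TASK

Press the pedal of the steel utensil box down to its stop so that the clear hood springs open. Then lift the dipper with the red grip off its hook, pushing the hook's sprung brass keeper up with the dipper's own eye, and set it down gently, standing upright on the floor of the box. Let go and push the hood shut until it latches, leaving the blue-gripped dipper on its hook and the other kitchen things undisturbed.

Things in the scene. Friction and masses are not known exactly. Their poses are not given: they have to be found in the camera images.
- ubox: Open steel utensil box, fixed, 160 mm (its x) by 200 mm (its y), walls 75 mm high and 4 mm thick, inner floor 4 mm above the table. Origin on the table under the middle of the box; z up; its -x side (front, facing roughly to the robot) carries the pedal, its +x side (back) the hood's hinge. The hood is a clear cover 160 x 200 x 80 mm with steel edging.
- pedal (a joint): Pedal angle, rad: 0 at rest (up), 0.32 fully down on its stop; sprung, 3 N on the pad at first, 10 N at the stop. Steel plate 70 mm wide sticking out level from the box's front, hinge at box x -92, z 42 mm, end at x -178. Beyond about 0.1 rad it unhooks the hood, which swings open by its own spring within 2 s and stays open; the pedal may then be let go. The latch rides back as the hood is shut.
- pedal_pad (a point): Middle of the top of the black ribbed rubber pad (50 x 60 mm) on the pedal, 58 mm in front of the pedal's hinge, 49 mm above the table at rest and about 30 mm when the pedal is on its stop. The place to press, straight down.
- hood (a joint): Hood angle in rad: 0 shut and latched, 1.45 fully open against its stop. Turns about the hinge (point hood_hinge) along box y. A light spring pushes it open (1 to 2 N at the tab); the last 10 mm down onto the latch take about 5 to 8 N at the tab.
- hood_hinge (a point): Hinge line of the hood, at the middle of the top of the box's back wall: box x +80, z 75 mm. At hood angle q a point lying r in front of the hinge and h above it when shut is at box x = 80 - r cos q + h sin q, z = 75 + r sin q + h cos q (mm).
- hood_tab (a point): Outer (upper) face of the red tab at the middle of the hood's front edge: 174 mm in front of the hinge, 8 mm above it when shut. Tab 60 mm wide (box y), 4 mm thick, 160 to 185 mm from the hinge. With the hood open it points up, its end 260 mm above the table, outer face away from the robot: put the shut fingers behind it, draw it forward and down in an arc and press it home.
- rack: Orange wooden tray rack, fixed, with a steel hook rail along its y across its front, 298 mm above the table. Origin on the table below the rail's middle; z up; -x is its front, facing roughly to the robot. Posts at y +-200 mm; tray 420 x 220 mm behind the rail, floor 60 mm, rim 88 mm above the table. Hooks reach forward at y +75 (a) and -75 mm (b).
- hook_a (a point): Top face of the arm of hook a, where a dipper's eye hangs: rack x -36, y +75, z 270 mm. The arm is a flat steel strip 12 mm wide and 3 mm thick, reaching along rack -x to x -58 mm, where an upturned lip ends 14 mm above the arm's top (at x -57 to -60 mm).
- hook_b (a point): The same for hook b, at rack y -75 mm.
- keeper_a (a joint): Angle, rad, of the sprung brass keeper of hook a: 0 shut, 1.2 open. Strip 12 x 50 mm hinged at the hook's root (rack x -13 mm, 18 mm above the arm); shut, it lies level 15 mm above the arm to just past the lip. The eye pushes it up from below (1 to 2 N). To come off, the eye must rise 16 to 22 mm (20 is good; more jams its lower end on the arm), then go forward (rack -x) over the lip.
- keeper_b (a joint): The same for hook b.
- red_dipper: Loose steel dipper with a RED grip, about 0.11 kg, hanging on either hook. Origin under the middle of its cup, z up the handle. Cup 52 mm across, 34 high, flat bottom, stands by itself; wires from its rim meet at 57 mm; square grip 12 x 12 mm from 55 to 97 mm; on top a flat 6 mm wire eye in its y-z plane, 40 mm wide outside, 28 inside, top bar's axis at 132 mm. Total height 135 mm.
- red_dipper_grip (a point): Middle of the red grip, 76 mm above the cup's underside; pinch it here across the dipper's y with the tool leaning 35 to 45 degrees from vertical, coming from the front of the rack, under the hook.
- red_dipper_eye (a point): Middle of the top bar of the red dipper's eye, 132 mm above the cup's underside.
- blue_dipper_eye (a point): The same point of the other dipper, alike but with a BLUE grip, hanging on the other hook. Leave it there.
- kettle: Bystander: heavy aluminium kettle 150 mm across, 160 mm high with its black handle, on the rack's tray. Origin under its middle.
- bowl: Bystander: white porcelain bowl with blue dragon curls, 132 mm across, 58 mm high, on the rack's tray. Origin under its middle.
- strainer: Bystander: stainless strainer 110 mm across, 36 mm high with a 95 mm handle along its x, on the table right of the box. Origin under its middle.
- red_lid: Bystander: red silicone lid 120 mm across with a knob, 27 mm high, flat on the table in front of the rack. Origin under its middle.
- jar: Bystander: glass jar 68 mm across, 95 mm high, on the table between box and rack. Origin under its middle.
- mill: Bystander: dark wooden pepper mill 52 mm across, 122 mm high, on the table to the right of the pedal. Origin under its middle.
There are look-alikes about, which are no part of the job. What is shaped like the part that bears blue_dipper_eye but green is not meant.

How it is judged:
By the outcome, as a careful person would: the job done as asked, in the order asked, and still so for the second after the job is handed in, with the robot touching nothing.
It also fails if it takes over 72 s, if anything falls off the work surface, if the arm or the gripper's body presses on something with over 40 N, if the wrist force passes 120 N, or if a joint passes its speed limit or range.

ROBOT

A 7-joint arm with a two-finger parallel gripper is mounted at the origin on the work surface. World frame = base frame: x ahead of the robot, y to its left, z up, the work surface at z = 0. Lengths are in m, angles in degrees, forces in N, time in s.
With the tool pointing down it reaches from about 0.425 to 0.875 m from the base axis. Payload 4.7 kg.
Tool frame: the origin (TCP) lies between the finger pads; the fingertips stand env.finger_overhang ahead of it and the grasp point (between the pads) lies 5 mm behind it (env.finger_overhang is the distance from the TCP to the fingertips, in m); z points along the fingers, y is the line along which they close (so a half turn about z gives the same grasp; the last joint's range is limited). The gripper opens to 87 mm and grips with 3 to 60 N. Pads are 19 mm wide; open, the fingers measure 117 mm over their backs; the gripper's body (75 mm by 190 mm) begins 51 mm behind the grasp point.
Start: joints at [65.495, 18.392, -4.016, 83.108, 1.295, 78.541, -3.26], TCP at [0.278, -0.588, 0.237] pointing down, gripper open.
Joint ranges: [-163.93, 163.93], [-17.29, 119.83], [-79.2, 71.16], [3.27, 140.29], [-89.18, 269.18], [5.43, 117.66], [-154.24, 154.24]. Speed limits (degrees/s): [147.25, 147.25, 180, 180, 180, 180, 180].

INTERFACE

Orientations are given as [roll, pitch, yaw] about the fixed x, y, z axes, in that order (R = Rz(yaw) Ry(pitch) Rx(roll)).
In Python, from cell import telemetry, eyes, env, models gives the robot as it stands. The module is installed in compiled form; this text tells all that it offers.
- The arm moves only by the tool drive_tool, never from a script. Its arguments are lists of equal length, an entry for each row: "angular": the turn, a rotation vector about the tool's x, y, z in rad, a list of three; "delta_pos": the shift along the tool's x, y, z in cm, a list of three; "gripper": the finger opening in cm, from 0 to 8.7. A call has 1 to 20 rows; each row shifts and turns the commanded pose from where the row before left it, along the tool's axes as they then stand; what a row does not reach is not made up. A row lasts 1/10 s, in which the tool goes at most 50 mm and 8.59 degrees, less where a joint would pass 70% of its speed; a pose out of reach is approached as far as the arm can. A call with a gripper value outside its range is refused whole. The fingers move at their own pace and stop on an object; "squeeze" is the grip in N (left out, the last holds). Time passes only in rows, so rows that do not move let the fingers close. It gives the time, the measured TCP pose, the force, the opening and the grip force at its end, in the units of the state.
- telemetry.get_obs(): the state, without advancing time (a new reading comes with each control period).
- eyes.read_camera(name): name is "scene" or "top"; returns a dict with "pixels" (420x560x3 uint8, red, green, blue), "mtx" (3x3 intrinsics, pixels), "origin" and "orientation" of the camera in the world. Camera axes: x right, y down, z forward; pixel columns grow to the right and rows downward; lengths in m; the calibration is good to about 2 mm. A picture is of the moment at which its call begins. There is no depth.
- env.sign_off(): hands the job in; it is judged then, once.
Trained networks look in a picture, given as the dict that the camera call returned (one of the last four; its "shot" number tells which), for a name from the list of things; names that differ only in an ending like _2 or _b are one class to them, and where a whole thing is asked for, a point or a joint stands for the part that bears it (a point fixed in the world has none). Each returns a list of dicts, best first, with "p" (0 to 1); they miss things now and then, are a little off and sometimes report something else, mostly with a low value. They report only what shows in the picture. A call takes as long as a camera call. They do not tell look-alikes from the thing itself.
- models.search_frame(picture, target): "centre" ([column, row] in pixels, amid what is visible of it).
- models.cut_out(picture, target): "pixels" (420x560 bool, what is visible of it) and "centre" ([column, row] in pixels, amid what is visible of it).
The state is a dict: "time_s": time; "qpos": joint angles; "joint_velocities": joint speeds; "effort": joint torques, N m; "tool_pos": TCP position; "tool_rot": TCP orientation; "force": force on the tool from outside, world axes, zero at the start; "wrist_torque": the same for the moment, N m; "grip_width": finger opening in m; "grasp_force": force on a finger pad.
Only numpy, scipy, OpenCV 4.12 (cv2) and the standard library are available. Lean on these libraries where they do the work, as an engineer would, in place of code of your own. Each camera call takes 0.05 s, during which the arm holds its last target. There are 200 camera calls.

## Working session

There is one attempt and no reset: what is moved stays moved. The work goes in short steps, Python scripts to look and compute and a tool call to move; the robot and the scene stay as the last step left them, time stands still between calls to the robot, and variables do not carry over. Pictures are saved under pics/ and viewed, at most 10 in all, crops included, and the job is handed in when it is done.

Besides the shell and the picture viewer there is one more tool, called after "Call:" as name(argument=value, ...) on one line, values as JSON. drive_tool: Moves the arm, as the interface text tells. Its arguments: {"type":"object","properties":{"angular":{"type":"array","items":{"type":"array","items":{"type":"number"}}},"delta_pos":{"type":"array","items":{"type":"array","items":{"type":"number"}}},"gripper":{"type":"array","items":{"type":"number"}},"squeeze":{"type":"number"}},"required":["angular","delta_pos","gripper"]}

```bash
mkdir -p pics; cat > h.py <<'E'
import numpy as np, cv2
from cell import telemetry, eyes, env, models
from scipy.spatial.transform import Rotation as R
def save(im,n): cv2.imwrite('pics/'+n,cv2.cvtColor(im,cv2.COLOR_RGB2BGR))
def rot(o):
    o=np.array(o,float)
    return o if o.shape==(3,3) else (R.from_euler('xyz',o,degrees=True).as_matrix() if o.size==3 else R.from_quat(o).as_matrix())
def ray(c,px):
    d=rot(c['orientation'])@np.linalg.inv(c['mtx'])@np.array([px[0],px[1],1.]); return np.array(c['origin'],float),d/np.linalg.norm(d)
def onz(c,px,z):
    o,d=ray(c,px); return o+d*(z-o[2])/d[2]
def proj(c,P):
    p=np.array(c['mtx'])@(rot(c['orientation']).T@(np.array(P,float)-c['origin'])); return p[:2]/p[2]
def tri(c1,p1,c2,p2):
    o1,d1=ray(c1,p1);o2,d2=ray(c2,p2)
    s=np.linalg.lstsq(np.c_[d1,-d2],o2-o1,rcond=None)[0]
    a,b=o1+s[0]*d1,o2+s[1]*d2; return (a+b)/2,np.linalg.norm(a-b)
E
python3 - <<'E'
from h import *
np.set_printoptions(precision=4,suppress=True)
c=[eyes.read_camera('scene'),eyes.read_camera('top')]
for k,n in zip(c,('scene','top')):
    print(n,k['mtx'],k['origin'],k['orientation']); save(k['pixels'],n+'1.png')
for t in ['pedal_pad','hood_tab','hood_hinge','hook_a','red_dipper_grip','red_dipper_eye','blue_dipper_eye','ubox','rack','kettle','bowl','jar','mill','strainer','red_lid','red_dipper']:
    for k,n in zip(c,('scene','top')):
        try: print(t,n,[(np.round(d['centre'],1).tolist(),round(d['p'],2)) for d in models.search_frame(k,t)][:4])
        except Exception as e: print(t,n,e)
print(env.finger_overhang,telemetry.get_obs())
E
```

```text
scene [[422.027    0.     276.3063]
 [  0.     422.027  212.2642]
 [  0.       0.       1.    ]] [ 1.091  -0.4858  1.0073] [-139.1826    0.1562   53.2487]
top [[392.7989   0.     276.165 ]
 [  0.     392.7989 203.9493]
 [  0.       0.       1.    ]] [ 0.4193 -0.065   1.3626] [-174.2556    0.6997  -89.7944]
pedal_pad scene [([206.4, 251.8], 0.76)]
pedal_pad top [([330.6, 231.8], 0.68), ([178.3, 172.3], 0.16)]
hood_tab scene [([247.6, 272.2], 0.71), ([206.2, 249.0], 0.34)]
hood_tab top [([322.7, 185.2], 0.67), ([148.2, 209.3], 0.15)]
hood_hinge scene [([247.2, 270.0], 0.78)]
hood_hinge top [([324.9, 193.3], 0.58)]
hook_a scene [([388.1, 211.8], 0.64), ([248.0, 274.8], 0.42), ([391.7, 116.4], 0.27)]
hook_a top [([180.3, 174.9], 0.62)]
red_dipper_grip scene [([384.6, 153.8], 0.73), ([388.3, 230.7], 0.25)]
red_dipper_grip top [([151.8, 210.7], 0.8)]
red_dipper_eye scene [([389.2, 151.1], 0.94)]
red_dipper_eye top [([147.6, 210.8], 0.52), ([189.1, 201.3], 0.46)]
blue_dipper_eye scene [([354.3, 180.1], 0.9), ([283.7, 184.4], 0.75), ([311.4, 195.2], 0.61)]
blue_dipper_eye top [([200.2, 206.5
[... 913 characters left out ...]
0.75)]
red_dipper scene [([387.1, 154.2], 0.95), ([293.8, 209.4], 0.6), ([357.4, 143.8], 0.32)]
red_dipper top [([146.3, 210.9], 0.61), ([179.4, 261.7], 0.26)]
0.014 {'time_s': 1.7, 'qpos': array([65.4947, 18.391 , -4.016 , 83.1093,  1.2952, 78.539 , -3.2596]), 'joint_velocities': array([ 0.0304, -0.1083,  0.033 ,  0.0782, -0.0421,  0.0482, -0.002 ]), 'effort': array([ -0.0005, -49.1092,  -0.4037, -31.2762,  -0.0637,   0.0337,
         0.    ]), 'tool_pos': array([ 0.2779, -0.5876,  0.2366]), 'tool_rot': array([179.9941,   0.0029,  25.3145]), 'force': array([-0.5854,  0.5304, -0.1278]), 'wrist_torque': array([ 0.0152, -0.0052,  0.0024]), 'grasp_force': 0.0, 'grip_width': 0.08707738968360736}
```

View pics/scene1.png

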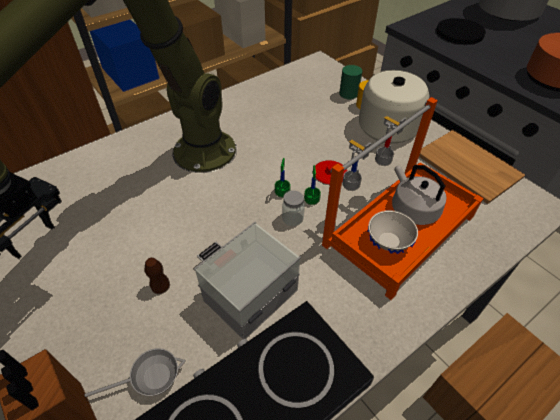

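View pics/top1.png

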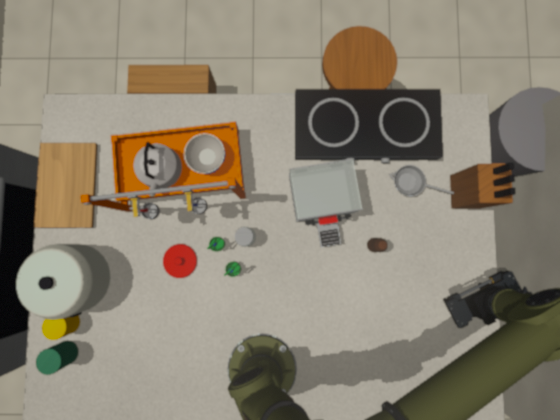

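Scene picture: blue dipper about (354,168), red dipper about (387,152) on the far hook (a, left in top at (148,210)), green look-alikes standing at (283,185) and (312,195), box (250,275), mill (155,278), and strainer (155,373). In the top picture the pad is at (330,232) and the red tab at (328,218). Candidates for the red dipper: red grip (387,152), blue (354,168), greens (283,185)/(312,195). I choose the red grip and check it in a crop.

```bash
python3 - <<'E'
from h import *
np.set_printoptions(precision=4,suppress=True)
s=eyes.read_camera('scene');t=eyes.read_camera('top')
def crop(c,x,y,w,h): return cv2.resize(c['pixels'][y:y+h,x:x+w],(400,300),interpolation=cv2.INTER_CUBIC)
m=np.vstack([np.hstack([crop(s,330,90,120,90),crop(t,110,175,100,75)]),np.hstack([crop(s,190,220,120,90),crop(t,280,155,120,90)])])
save(m,'crops.png')
def box(c,n,z):
    k=models.cut_out(c,n)[0]['pixels'].astype(np.uint8)
    r=cv2.minAreaRect(cv2.findNonZero(k)); p=cv2.boxPoints(r); W=np.array([onz(c,q,z)[:2] for q in p])
    print(n,'px',p.round(1).tolist(),'W',W.tolist(),'ctr',W.mean(0)); return k
box(t,'pedal_pad',.05); box(t,'hood_tab',.083); box(t,'ubox',.155); 
for n,z in [('kettle',.1),('bowl',.115),('jar',.095),('mill',.122),('strainer',.036),('red_lid',.02)]:
    d=models.search_frame(t,n)[0]; print(n,onz(t,d['centre'],z))
print('pad tri',tri(s,(206.4,251.8),t,(330.6,231.8)))
# red blob
for c,nm,(x,y,w,h) in ((s,'s',(370,120,35,50)),(t,'t',(135,195,30,30))):
    I=c['pixels'][y:y+h,x:x+w].astype(int); k=(I[...,0]>110)&(I[...,1]<70)&(I[...,2]<70); q=np.argwhere(k)
    b=(I[...,2]>I[...,0]+40); 
    print(nm,k.sum(),(q.mean(0)[::-1]+[x,y]) if len(q) else None)
np.savez('cams.npz',**{a+k:np.array(c[k]) for a,c in (('s',s),('t',t)) for k in ('mtx','origin','orientation','pixels')})
E
```

```text
pedal_pad px [[306.70001220703125, 221.1999969482422], [348.79998779296875, 213.6999969482422], [353.8999938964844, 242.3000030517578], [311.79998779296875, 249.89999389648438]] W [[0.4935236350000652, -0.15062585355090702], [0.5191959886762451, -0.29128020156703066], [0.4239574017034173, -0.3068839899272414], [0.3985332662991396, -0.16726100344816253]] ctr [ 0.4588 -0.229 ]
hood_tab px [[286.3999938964844, 166.10000610351562], [353.5, 154.89999389648438], [363.8999938964844, 217.39999389648438], [296.79998779296875, 228.5]] W [[0.67380023222908, -0.08208802548236166], [0.7116217714123619, -0.3040773883013403], [0.5048487570657806, -0.3345370753162183], [0.4677976188187409, -0.11612109273829202]] ctr [ 0.5895 -0.2092]
ubox px [[286.8999938964844, 167.89999389648438], [352.8999938964844, 156.39999389648438], [367.1000061035156, 237.89999389648438], [301.0, 249.3000030517578]] W [[0.6538284875717557, -0.08268829844642839], [0.6904407382058615, -0.2887122861760952], [0.4373100166684568, -0.3278549919979279], [0.40168758281850275, -0.1261320118314409]] ctr [ 0.5458 -0.2063]
kettle [0.666  0.3468 0.1   ]
bowl [0.7159 0.1828 0.115 ]
jar [0.4483 0.0575 0.095 ]
mill [ 0.4072 -0.3664  0.122 ]
strainer [ 0.6188 -0.5037  0.036 ]
red_lid [0.3538 0.2808 0.02  ]
pad tri (array([ 0.4531, -0.2348,  0.0807]), np.float64(0.019340673734034503))
s 0 None
t 10 [154.3 196.3]
```

View pics/crops.png

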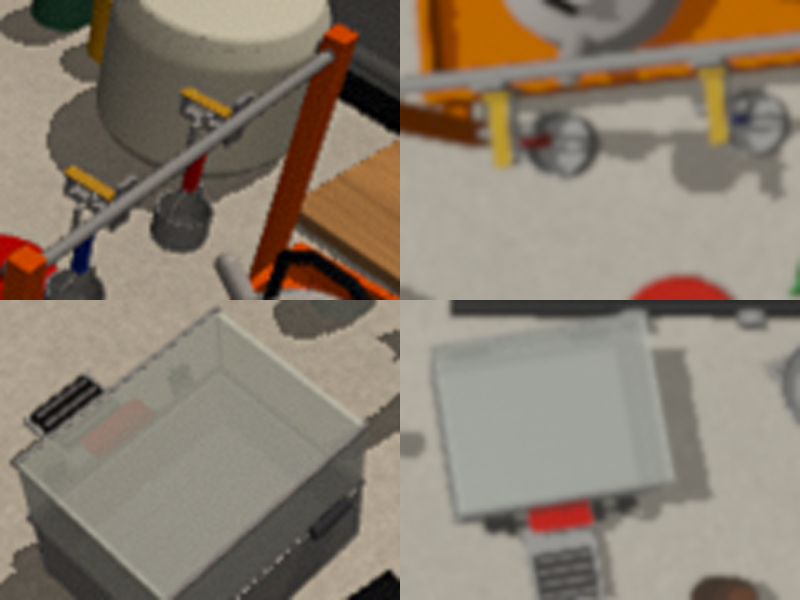

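The crops show the red-gripped dipper on the far hook (crop (195,170), i.e. scene (388,141)), keeper tips in top at (135.5,216) and (189.5,210.5), the tab at top (328,220) and the pad at top (330,237).

```bash
cat >> h.py <<'E'
def cams():
    z=np.load('cams.npz'); return [{k:z[a+k] for k in ('mtx','origin','orientation','pixels')} for a in 'st']
E
python3 - <<'E'
from h import *
np.set_printoptions(precision=4,suppress=True)
s,t=cams()
C=np.array([onz(t,p,.155)[:2] for p in [(289.6,169.1),(353.5,159.5),(362.5,209),(297.1,220.1)]])
print('hood corners',C,'ctr',C.mean(0),'sides',[np.linalg.norm(C[i]-C[i-1]) for i in range(4)])
xb=(C[0]+C[1]-C[2]-C[3]); print('box yaw',np.degrees(np.arctan2(xb[1],xb[0])))
print('tab',onz(t,(328,220.1),.083),'pad',onz(t,(330.1,236.6),.049))
a,b=onz(t,(110,196.2),.298),onz(t,(210,184.5),.298); d=a-b; print('rail',a,b,'yaw',np.degrees(np.arctan2(-d[0],d[1])))
for n,p,z in [('kA tip',(135.5,216.2),.286),('kA base',(134,199),.286),('kB tip',(189.5,210.5),.286),('kB base',(188,192.5),.286),('cup',(150.7,210.7),.175),('cupb',(294.5,0),0)]:
    print(n,onz(t,p,z))
# check with scene
ks=lambda x,y:(330+x/3.333,90+y/3.333)
print('scene kA tip mid',onz(s,ks(185,92),.286),'root',onz(s,ks(228,112),.286),'kB tip',onz(s,ks(70,172),.286),'base',onz(s,ks(112,195),.286))
print('cup rim scene',onz(s,ks(181,205),.175), 'grip tri', tri(s,ks(196,165),t,(110+135/4,175+143/4)))
bs=lambda x,y:(190+x/3.333,220+y/3.333)
print('scene hood',[onz(s,bs(*p),.155)[:2] for p in [(218,10),(365,128),(165,298),(15,160)]],'pad',onz(s,bs(66,103),.049),'tab',onz(s,bs(115,128),.083))
E
```

```text
hood corners [[ 0.65   -0.0913]
 [ 0.6806 -0.2904]
 [ 0.5258 -0.3156]
 [ 0.491  -0.1143]] ctr [ 0.5869 -0.2029] sides [np.float64(0.1606967381362089), np.float64(0.20151318348353037), np.float64(0.15689223999847612), np.float64(0.2042196098641709)]
box yaw 8.735316578464639
tab [ 0.4956 -0.2178  0.083 ] pad [ 0.4426 -0.2283  0.049 ]
rail [0.5467 0.4045 0.298 ] [0.5796 0.1302 0.298 ] yaw 6.8402651020285825
kA tip [0.4927 0.3365 0.286 ]
kA base [0.5404 0.3426 0.286 ]
kB tip [0.5089 0.1875 0.286 ]
kB base [0.5589 0.193  0.286 ]
cup [0.5172 0.3321 0.175 ]
cupb [ 1.3102 -0.1125 -0.    ]
scene kA tip mid [0.4936 0.3392 0.286 ] root [0.5339 0.3477 0.286 ] kB tip [0.5116 0.1904 0.286 ] base [0.5515 0.1974 0.286 ]
cup rim scene [0.5151 0.3422 0.175 ] grip tri (array([0.5161, 0.3409, 0.2207]), np.float64(0.008782181464132429))
scene hood [array([ 0.4967, -0.113 ]), array([ 0.6528, -0.0909]), array([ 0.6796, -0.2837]), array([ 0.5235, -0.3096])] pad [ 0.429  -0.2256  0.049 ] tab [ 0.4968 -0.2162  0.083 ]
```

```bash
cat >> h.py <<'E'
from scipy.linalg import logm,expm
def T(p,e):
    M=np.eye(4);M[:3,:3]=R.from_euler('xyz',e,degrees=True).as_matrix();M[:3,3]=p;return M
def rows(n,p,e,frm=None):
    """one screw row (cm, rad) to be repeated n times, from measured pose to p,e"""
    if frm is None:
        o=telemetry.get_obs(); frm=T(o['tool_pos'],o['tool_rot'])
    S=expm(logm(np.linalg.inv(frm)@T(p,e)).real/n)
    print(n,'x pos',(S[:3,3]*100).round(2).tolist(),'ang',R.from_matrix(S[:3,:3]).as_rotvec().round(4).tolist()); return T(p,e)
BX,BYAW=np.array([.587,-.202,0]),8.6
RK_HA,RYAW=np.array([.519,.340,0]),6.8
def fr(o,yaw,x,y,z): return o+R.from_euler('z',yaw,degrees=True).apply([x,y,z])
def box(x,y,z): return fr(BX,BYAW,x,y,z)
def hka(x,y,z): return fr(RK_HA,RYAW,x,y,z) # x,y relative to hanging dipper axis
E
python3 - <<'E'
from h import *
A=rows(12,box(-.150,0,.2366),[180,0,8.6]); B=rows(4,box(-.150,0,.075),[180,0,8.6],A)
print(box(-.15,0,0))
E
```

```text
12 x pos [2.2, -2.49, -0.0] ang [0.0, 0.0, 0.0243]
4 x pos [0.0, -0.0, 4.04] ang [0.0, 0.0, -0.0]
[ 0.43868654 -0.2244303   0.        ]
```

Call:
drive_tool(angular=[[0,0,0.0243],[0,0,0.0243],[0,0,0.0243],[0,0,0.0243],[0,0,0.0243],[0,0,0.0243],[0,0,0.0243],[0,0,0.0243],[0,0,0.0243],[0,0,0.0243],[0,0,0.0243],[0,0,0.0243],[0,0,0],[0,0,0],[0,0,0],[0,0,0]], delta_pos=[[2.2,-2.49,0],[2.2,-2.49,0],[2.2,-2.49,0],[2.2,-2.49,0],[2.2,-2.49,0],[2.2,-2.49,0],[2.2,-2.49,0],[2.2,-2.49,0],[2.2,-2.49,0],[2.2,-2.49,0],[2.2,-2.49,0],[2.2,-2.49,0],[0,0,4],[0,0,4],[0,0,4],[0,0,2]], gripper=[0,0,0,0,0,0,0,0,0,0,0,0,0,0,0,0])

```text
time_s: 3.85
tool_pos: [0.4363, -0.2231, 0.0934]
tool_rot: [-179.9, 0.2, 8.6]
force: [-0.2, 0.4, -0.7]
grip_width: 0.0005
grasp_force: 0.0
```

Call:
drive_tool(angular=[[0,0,0],[0,0,0],[0,0,0],[0,0,0],[0,0,0],[0,0,0],[0,0,0],[0,0,0]], delta_pos=[[0,0,1.2],[0,0,1],[0,0,0.8],[0,0,0.7],[0,0,0.7],[0,0,0.5],[0,0,0.3],[0,0,0]], gripper=[0,0,0,0,0,0,0,0])

```text
time_s: 4.65
tool_pos: [0.4394, -0.2246, 0.047]
tool_rot: [179.9, -0.1, 8.6]
force: [-4.7, 2.4, 15.7]
grip_width: 0.0003
grasp_force: 7.9
```

Call:
drive_tool(angular=[[0,0,0],[0,0,0],[0,0,0]], delta_pos=[[0,0,0.2],[0,0,0.2],[0,0,0]], gripper=[0,0,0])

```text
time_s: 4.95
tool_pos: [0.4397, -0.2246, 0.046]
tool_rot: [179.9, -0.0, 8.6]
force: [-12.7, 6.7, 39.2]
grip_width: 0.0002
grasp_force: 20.5
```

```bash
python3 - <<'E'
from h import *
o=telemetry.get_obs(); print(o['tool_pos'],o['force'])
A=rows(5,box(-.16,0,.20),[180,0,8.6])
E
```

```text
[ 0.43970424 -0.22462433  0.04597312] [-12.698942     6.72714644  39.23325475]
5 x pos [-0.22, -0.0, -3.08] ang [0.0005, -0.0001, 0.0]
```

Call:
drive_tool(angular=[[0,0,0],[0,0,0],[0,0,0],[0,0,0],[0,0,0],[0,0,0]], delta_pos=[[-0.2,0,-2],[-0.2,0,-3.5],[-0.2,0,-3.5],[-0.2,0,-4],[-0.2,0,-3],[0,0,0]], gripper=[0,0,0,0,0,0])

```text
time_s: 5.55
tool_pos: [0.4313, -0.2272, 0.2058]
tool_rot: [179.6, -0.4, 8.6]
force: [0.1, 0.4, 0.4]
grip_width: 0.0006
grasp_force: 0.0
```

```bash
cat >> h.py <<'E'
LEAN=55; S,C=np.sin(np.radians(LEAN)),np.cos(np.radians(LEAN))
def gtcp(x,y,z,back): # tcp so that the point (x,y,z) in hook frame lies `back` ahead of TCP
    return hka(x-back*S,y,z+back*C)
E
python3 - <<'E'
from h import *
c=eyes.read_camera('scene'); save(c['pixels'],'open.png')
o=telemetry.get_obs(); print(o['tool_pos'],o['force'],o['time_s'])
A=rows(16,gtcp(0,0,.221,.125),[180,-LEAN,RYAW]); print(A[:3,3])
E
```

```text
[ 0.43002382 -0.22650603  0.20317842] [ 0.71448811 -0.1768017  -1.04206864] 5.6
16 x pos [0.62, -3.44, -0.36] ang [-0.0007, 0.0597, 0.0019]
[0.41732628 0.32787614 0.29269705]
```

View pics/open.png

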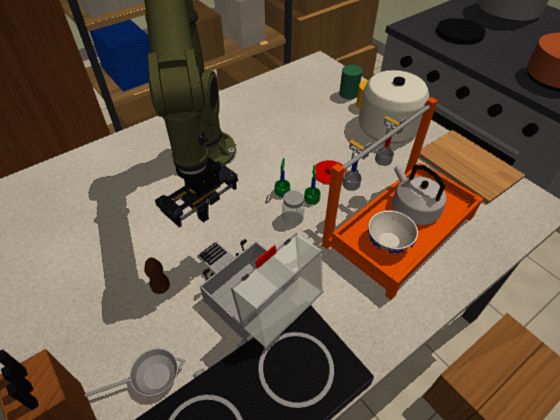

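The picture shows the hood swung open, with the tab at (265,256) and the gripper at (200,190). Everything else is unmoved.

Call:
drive_tool(angular=[[0,0.0597,0.0019],[0,0.0597,0.0019],[0,0.0597,0.0019],[0,0.0597,0.0019],[0,0.0597,0.0019],[0,0.0597,0.0019],[0,0.0597,0.0019],[0,0.0597,0.0019],[0,0.0597,0.0019],[0,0.0597,0.0019],[0,0.0597,0.0019],[0,0.0597,0.0019],[0,0.0597,0.0019],[0,0.0597,0.0019],[0,0.0597,0.0019],[0,0.0597,0.0019],[0,0,0],[0,0,0]], delta_pos=[[0.62,-3.44,-0.36],[0.62,-3.44,-0.36],[0.62,-3.44,-0.36],[0.62,-3.44,-0.36],[0.62,-3.44,-0.36],[0.62,-3.44,-0.36],[0.62,-3.44,-0.36],[0.62,-3.44,-0.36],[0.62,-3.44,-0.36],[0.62,-3.44,-0.36],[0.62,-3.44,-0.36],[0.62,-3.44,-0.36],[0.62,-3.44,-0.36],[0.62,-3.44,-0.36],[0.62,-3.44,-0.36],[0.62,-3.44,-0.36],[0,0,0],[0,0,0]], gripper=[3.6,3.6,3.6,3.6,3.6,3.6,3.6,3.6,3.6,3.6,3.6,3.6,3.6,3.6,3.6,3.6,3.6,3.6])

```text
time_s: 7.4
tool_pos: [0.5063, 0.2746, 0.2483]
tool_rot: [-178.8, -45.0, 6.5]
force: [-0.6, -0.2, -0.3]
grip_width: 0.036
grasp_force: 0.0
```

```bash
python3 - <<'E'
from h import *
c=eyes.read_camera('scene');t=eyes.read_camera('top')
def cr(c,x,y,w,h): return cv2.resize(c['pixels'][y:y+h,x:x+w],(400,400),interpolation=cv2.INTER_CUBIC)
save(np.hstack([cr(c,330,90,100,100),cr(t,100,170,100,100)]),'pre.png')
o=telemetry.get_obs(); print(o['tool_pos'],o['tool_rot'],o['qpos'].round(1),o['force'])
p=np.array(o['tool_pos']); D=rot(o['tool_rot'])
print('tip px s',[proj(c,p+D@[0,sy*.018,.014]) for sy in(-1,1)],'t',[proj(t,p+D@[0,sy*.018,.014]) for sy in(-1,1)])
E
```

```text
[0.50744184 0.27262382 0.24872599] [-178.68793413  -45.04510367    6.1433789 ] [ -12.   -15.9  -29.9  127.3   32.1   32.5 -149.1] [-0.50660594  0.09492032  0.29160886]
tip px s [array([376.08852729, 141.21689896]), array([368.07420826, 147.21156806])] t [array([157.22155502, 209.63362041]), array([169.67985485, 208.15055515])]
```

View pics/pre.png

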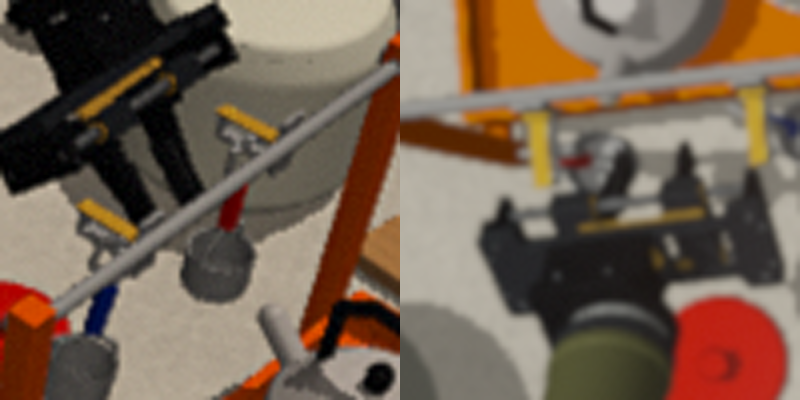

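The view shows the arm stopped short of the commanded pose. It is at lean 45°, between the two hooks, touching nothing, with j2 and j7 near their limits. I'll back off, flip the tool half a turn and come in at 45° from further out.

```bash
python3 - <<'E'
from h import *
rows(8,[.44,.15,.32],[180,-10,6.5])
E
```

```text
8 x pos [-0.44, 1.41, -1.31] ang [-0.0024, -0.0765, 0.0002]
```

Call:
drive_tool(angular=[[0,-0.0765,0],[0,-0.0765,0],[0,-0.0765,0],[0,-0.0765,0],[0,-0.0765,0],[0,-0.0765,0],[0,-0.0765,0],[0,-0.0765,0],[0,0,0.1],[0,0,0.1]], delta_pos=[[-0.44,0.3,-1.6],[-0.44,0.8,-1.5],[-0.44,1.4,-1.31],[-0.44,1.6,-1.31],[-0.44,1.6,-1.31],[-0.44,1.6,-1.31],[-0.44,1.6,-1.31],[-0.44,1.6,-1.31],[0,0,0],[0,0,0]], gripper=[3.6,3.6,3.6,3.6,3.6,3.6,3.6,3.6,3.6,3.6])

```text
time_s: 8.5
tool_pos: [0.439, 0.1576, 0.3236]
tool_rot: [-177.0, -9.6, -5.1]
force: [-0.3, -0.3, -0.3]
grip_width: 0.036
grasp_force: 0.0
```

```bash
python3 - <<'E'
from h import *
o=telemetry.get_obs(); print(o['tool_pos'],o['tool_rot'],o['qpos'].round(1),o['force'])
E
```

```text
[0.43900524 0.15756057 0.32360851] [-176.95015261   -9.58633776   -5.08235777] [ -25.7  -13.4    0.9  106.9    2.4   76.6 -120. ] [-0.26271202 -0.26747481 -0.25916087]
```

Call:
drive_tool(angular=[[0,0,0.1467],[0,0,0.1467],[0,0,0.1467],[0,0,0.1467],[0,0,0.1467],[0,0,0.1467],[0,0,0.1467],[0,0,0.1467],[0,0,0.1467],[0,0,0.1467],[0,0,0.1467],[0,0,0.1467],[0,0,0.1467],[0,0,0.1467],[0,0,0.1467],[0,0,0.1467],[0,0,0.1467],[0,0,0.1467],[0,0,0.1467],[0,0,0.1467]], delta_pos=[[0,0,0],[0,0,0],[0,0,0],[0,0,0],[0,0,0],[0,0,0],[0,0,0],[0,0,0],[0,0,0],[0,0,0],[0,0,0],[0,0,0],[0,0,0],[0,0,0],[0,0,0],[0,0,0],[0,0,0],[0,0,0],[0,0,0],[0,0,0]], gripper=[3.6,3.6,3.6,3.6,3.6,3.6,3.6,3.6,3.6,3.6,3.6,3.6,3.6,3.6,3.6,3.6,3.6,3.6,3.6,3.6])

```text
time_s: 10.5
tool_pos: [0.4548, -0.1252, 0.2531]
tool_rot: [-179.0, 24.2, -115.8]
force: [0.0, -0.7, -0.5]
grip_width: 0.0358
grasp_force: 0.0
```

```bash
sed -i 's/^LEAN=55/LEAN=43/' h.py; python3 - <<'E'
from h import *
o=telemetry.get_obs(); print(o['tool_pos'],o['tool_rot'],o['qpos'].round(1),o['time_s'])
# target orientation flipped: compose with Rz(pi) about tool z
Rt=R.from_euler('xyz',[180,-LEAN,RYAW],degrees=True)*R.from_euler('z',180,degrees=True)
e=Rt.as_euler('xyz',degrees=True); print('e',e)
P=hka(-.065,0,.225); print(P)
A=rows(10,[.44,.32,.29],R.from_euler('xyz',[180,-20,RYAW],degrees=True).__mul__(R.from_euler('z',180,degrees=True)).as_euler('xyz',degrees=True))
rows(6,P,e,A)
E
```

```text
[ 0.45484715 -0.12516194  0.25307786] [-178.9957985    24.23229928 -115.84911485] [ 122.4  -17.3  -79.   107.9  -40.2   85.3 -154.1] 10.5
e [-180.    43.  -173.2]
[0.45445724 0.33230374 0.225     ]
10 x pos [-2.68, 3.75, 0.69] ang [0.0361, 0.0076, 0.0926]
6 x pos [0.31, 0.18, 1.08] ang [0.0, -0.0669, 0.0]
```

```bash
python3 - <<'E'
from h import *
rows(18,[.50,-.08,.3],[180,0,6.8])
E
```

```text
18 x pos [-0.15, -0.47, -0.19] ang [-0.0257, 0.0127, -0.117]
```

Call:
drive_tool(angular=[[-0.0257,0.0127,-0.117],[-0.0257,0.0127,-0.117],[-0.0257,0.0127,-0.117],[-0.0257,0.0127,-0.117],[-0.0257,0.0127,-0.117],[-0.0257,0.0127,-0.117],[-0.0257,0.0127,-0.117],[-0.0257,0.0127,-0.117],[-0.0257,0.0127,-0.117],[-0.0257,0.0127,-0.117],[-0.0257,0.0127,-0.117],[-0.0257,0.0127,-0.117],[-0.0257,0.0127,-0.117],[-0.0257,0.0127,-0.117],[-0.0257,0.0127,-0.117],[-0.0257,0.0127,-0.117],[-0.0257,0.0127,-0.117],[-0.0257,0.0127,-0.117]], delta_pos=[[-0.15,-0.47,-0.19],[-0.15,-0.47,-0.19],[-0.15,-0.47,-0.19],[-0.15,-0.47,-0.19],[-0.15,-0.47,-0.19],[-0.15,-0.47,-0.19],[-0.15,-0.47,-0.19],[-0.15,-0.47,-0.19],[-0.15,-0.47,-0.19],[-0.15,-0.47,-0.19],[-0.15,-0.47,-0.19],[-0.15,-0.47,-0.19],[-0.15,-0.47,-0.19],[-0.15,-0.47,-0.19],[-0.15,-0.47,-0.19],[-0.15,-0.47,-0.19],[-0.15,-0.47,-0.19],[-0.15,-0.47,-0.19]], gripper=[3.6,3.6,3.6,3.6,3.6,3.6,3.6,3.6,3.6,3.6,3.6,3.6,3.6,3.6,3.6,3.6,3.6,3.6])

```text
time_s: 12.3
tool_pos: [0.4928, -0.0734, 0.3009]
tool_rot: [179.8, -0.3, 7.3]
force: [-1.0, -0.4, -0.6]
grip_width: 0.0361
grasp_force: 0.0
```

```bash
python3 - <<'E'
from h import *
o=telemetry.get_obs(); print(o['tool_pos'],o['tool_rot'],o['qpos'].round(1),o['time_s'])
E
```

```text
[ 0.49284136 -0.07339561  0.30087184] [179.75738732  -0.2554872    7.27556281] [ 84.6   1.1 -78.8  96.7   1.3  82.8 -77. ] 12.3
```

```bash
cat > kin.py <<'E'
from h import *
from scipy.optimize import least_squares
D=[([65.4947,18.391,-4.016,83.1093,1.2952,78.539,-3.2596],[.2779,-.5876,.2366],[179.9941,.0029,25.3145]),
([-12,-15.9,-29.9,127.3,32.1,32.5,-149.1],[.50744,.27262,.24873],[-178.688,-45.045,6.143]),
([-25.7,-13.4,.9,106.9,2.4,76.6,-120],[.4390,.15756,.32361],[-176.95,-9.586,-5.082]),
([122.4,-17.3,-79,107.9,-40.2,85.3,-154.1],[.45485,-.12516,.25308],[-178.996,24.232,-115.849]),
([84.6,1.1,-78.8,96.7,1.3,82.8,-77],[.49284,-.0734,.30087],[179.757,-.255,7.276])]
def fk(q,P):
    d1,d3,a3,d5,a5,d7,a6,o1,o7=P; q=np.radians(q)
    def z(a): return R.from_euler('z',a).as_matrix()
    def y(a): return R.from_euler('y',a).as_matrix()
    M=z(o1-q[0]); p=M@[0,0,d1]
    M=M@y(q[1])@z(-q[2]); p=p+M@[a3,0,d3]
    M=M@y(q[3]); p=p+M@[-a5,0,0]; M=M@z(-q[4]); p=p+M@[0,0,d5]
    M=M@y(q[5]); p=p+M@[a6,0,0]; M=M@z(o7-q[6]); p=p+M@[0,0,d7]
    return p,M
def res(P):
    r=[]
    for q,p,e in D:
        a,M=fk(q,P); r+=[*(a-p)*10,*R.from_matrix(M.T@rot(e)).as_rotvec()]
    return r
if __name__=='__main__':
    best=min((least_squares(res,[.3,.3,a,.35,b,.25,c,0,o]) for a in(0,.05) for b in (0,.05) for c in (0,.07) for o in (0,np.pi/2,-np.pi/2,np.pi)),key=lambda s:s.cost)
    print(best.cost,best.x.round(4).tolist(),np.round(best.fun,3).reshape(-1,6)); np.save('P.npy',best.x)
E
python3 kin.py
```

```text
0.018621267736975235 [0.2923, 0.482, -0.0174, 0.5188, -0.0313, 0.381, -0.0076, -0.0361, 1.5377] [[ 0.009  0.058  0.039 -0.     0.    -0.003]
 [ 0.01  -0.064  0.038  0.027  0.001  0.007]
 [-0.085  0.062 -0.031  0.006 -0.003 -0.003]
 [ 0.071 -0.035 -0.036 -0.014 -0.002  0.   ]
 [ 0.064 -0.044 -0.01   0.001  0.001 -0.002]]
```

```bash
cat >> kin.py <<'E'
LO=np.array([-163.93,-17.29,-79.2,3.27,-89.18,5.43,-154.24]);HI=np.array([163.93,119.83,71.16,140.29,269.18,117.66,154.24])
def ik(p,M,q0,w=.01):
    P=np.load('P.npy')
    def f(q):
        a,N=fk(q,P); return [*(a-p)*100,*R.from_matrix(N.T@M).as_rotvec()*20,*(w*(np.array(q)-q0)/10)]
    s=least_squares(f,np.clip(q0,LO+.5,HI-.5),bounds=(LO,HI)); return s.x,np.linalg.norm(s.fun[:3])*10,np.linalg.norm(s.fun[3:6])/20*57.3
def Rl(lean,yaw,flip=0): return (R.from_euler('xyz',[180,-lean,yaw],degrees=True)*R.from_euler('z',180*flip,degrees=True)).as_matrix()
E
python3 - <<'E'
from kin import *
qn=[84.6,1.1,-78.8,96.7,1.3,82.8,-77]
for name,p,yaw in (('grasp',hka(-.004,0,.225),RYAW),('pre',hka(-.065,0,.225),RYAW),('off',hka(-.06,0,.255),RYAW),('place',box(0,0,.09),BYAW),('place+',box(0,0,.2),BYAW)):
  for lean in (35,42,50):
    for fl,j7 in ((0,-110),(1,60)):
      for q0 in (np.array([-30,-10,0,110,0,40,j7]),np.array([qn[0],*qn[1:6],j7])):
        q,ep,er=ik(p,Rl(lean,yaw,fl),q0)
        print(name,lean,fl,q.round(0).astype(int).tolist(),round(ep,1),'mm',round(er,1))
E
```

```text
grasp 35 0 [-37, -2, -11, 116, 32, 42, -150] 0.0 mm 0.0
grasp 35 0 [39, -17, -78, 116, 3, 38, -128] 0.0 mm 0.0
grasp 35 1 [-37, -2, -11, 116, 32, 42, 30] 0.0 mm 0.0
grasp 35 1 [39, -17, -78, 116, 3, 38, 52] 0.0 mm 0.0
grasp 42 0 [20, -10, -66, 121, 32, 33, -154] 0.0 mm 0.0
grasp 42 0 [31, -17, -74, 121, 16, 31, -142] 0.0 mm 0.0
grasp 42 1 [-37, -4, -14, 121, 45, 38, 16] 0.0 mm 0.0
grasp 42 1 [31, -17, -74, 121, 16, 31, 38] 0.0 mm 0.0
grasp 50 0 [25, -17, -71, 125, 29, 25, -154] 2.4 mm 2.9
grasp 50 0 [25, -17, -71, 125, 29, 25, -154] 2.4 mm 2.9
grasp 50 1 [-38, -4, -16, 126, 63, 37, -4] 0.0 mm 0.0
grasp 50 1 [26, -17, -74, 126, 39, 25, 13] 0.0 mm 0.0
pre 35 0 [-33, -8, -19, 121, 30, 45, -153] 0.0 mm 0.0
pre 35 0 [13, -17, -59, 121, 10, 41, -137] 0.0 mm 0.0
pre 35 1 [-34, -8, -18, 121, 30, 45, 26] 0.0 mm 0.0
pre 35 1 [13, -17, -59, 121, 10, 41, 43] 0.0 mm 0.0
pre 42 0 [2, -17, -53, 126, 26, 36, -154] 0.0 mm 0.0
pre 42 0 [4, -17, -55, 126, 25, 35, -153] 0.0 mm 0.0
pre 42 1 [-32, -10, -24, 126, 41, 41, 14] 0.0 mm 0.0
pre 42 1 [4, -17, -55, 126, 25, 35, 27] 0.0 mm 0.0
pre 50 0 [-1, -17, -
[... 1440 characters left out ...]
06, 45, -78, 130, 42, 6, 105] 0.0 mm 0.0
place+ 35 0 [0, 0, 29, 117, -35, 40, -29] 0.0 mm 0.0
place+ 35 0 [99, 1, -69, 117, -34, 40, -30] 0.0 mm 0.0
place+ 35 1 [0, 0, 29, 117, -35, 40, 151] 0.0 mm 0.0
place+ 35 1 [99, 1, -70, 117, -34, 40, 150] 0.0 mm 0.0
place+ 42 0 [0, -1, 33, 121, -49, 37, -14] 0.0 mm 0.0
place+ 42 0 [95, -2, -61, 121, -52, 38, -12] 0.0 mm 0.0
place+ 42 1 [-43, -7, 71, 122, -36, 32, 154] 3.9 mm 1.7
place+ 42 1 [109, 6, -79, 118, -36, 36, 154] 7.6 mm 3.2
place+ 50 0 [2, -1, 34, 126, -68, 37, 7] 0.0 mm 0.0
place+ 50 0 [98, -1, -61, 126, -70, 38, 7] 0.0 mm 0.0
place+ 50 1 [-45, -16, 71, 128, -32, 21, 154] 11.0 mm 4.4
place+ 50 1 [108, 15, -79, 119, -32, 32, 154] 18.1 mm 8.1
```

Call:
drive_tool(angular=[[0,0,-0.147],[0,0,-0.147],[0,0,-0.147],[0,0,-0.147],[0,0,-0.147],[0,0,-0.147],[0,0,-0.147],[0,0,-0.147],[0,0,-0.147],[0,0,-0.147],[0,0,-0.147],[0,0,-0.147],[0,0,-0.147],[0,0,-0.147],[0,0,-0.147],[0,0,-0.147],[0,0,-0.147],[0,0,-0.147],[0,0,-0.147],[0,0,-0.147]], delta_pos=[[0,0,0],[0,0,0],[0,0,0],[0,0,0],[0,0,0],[0,0,0],[0,0,0],[0,0,0],[0,0,0],[0,0,0],[0,0,0],[0,0,0],[0,0,0],[0,0,0],[0,0,0],[0,0,0],[0,0,0],[0,0,0],[0,0,0],[0,0,0]], gripper=[3.6,3.6,3.6,3.6,3.6,3.6,3.6,3.6,3.6,3.6,3.6,3.6,3.6,3.6,3.6,3.6,3.6,3.6,3.6,3.6])

```text
time_s: 14.3
tool_pos: [0.4926, -0.0739, 0.3008]
tool_rot: [-179.8, 0.3, 175.7]
force: [-0.3, 0.3, -0.2]
grip_width: 0.036
grasp_force: 0.0
```

```bash
sed -i 's/^LEAN=43/LEAN=48/' h.py; cat >> kin.py <<'E'
def eul(M): return R.from_matrix(M).as_euler('xyz',degrees=True)
E
python3 - <<'E'
from kin import *
o=telemetry.get_obs(); print(o['tool_pos'],o['tool_rot'],o['qpos'].round(1),o['time_s'])
A=rows(14,[.47,.30,.32],eul(Rl(15,12,1)))
B=rows(10,hka(-.065,0,.225),eul(Rl(LEAN,RYAW,1)),A)
q=o['qpos']
for M in (A,B):
    q,ep,er=ik(M[:3,3],M[:3,:3],q); print(q.round(0),ep,er)
E
```

```text
[ 0.49263854 -0.07385727  0.30079547] [-179.79188551    0.25959381  175.74628237] [ 84.3   1.1 -78.5  96.7   1.3  82.8  91.4] 14.3
14 x pos [-0.01, 2.69, -0.13] ang [-0.003, -0.0183, -0.0201]
10 x pos [0.57, 0.35, 0.78] ang [0.0048, -0.0576, 0.0078]
[ 44. -17. -69. 100. -14.  71.  78.] 0.0021759179358501117 0.001222103298843329
[ -0. -17. -55. 129.  39.  33.  11.] 0.0046972456179824006 0.0032793961911377362
```

Call:
drive_tool(angular=[[-0.003,-0.0183,-0.0201],[-0.003,-0.0183,-0.0201],[-0.003,-0.0183,-0.0201],[-0.003,-0.0183,-0.0201],[-0.003,-0.0183,-0.0201],[-0.003,-0.0183,-0.0201],[-0.003,-0.0183,-0.0201],[-0.003,-0.0183,-0.0201],[-0.003,-0.0183,-0.0201],[-0.003,-0.0183,-0.0201],[-0.003,-0.0183,-0.0201],[-0.003,-0.0183,-0.0201],[-0.003,-0.0183,-0.0201],[-0.003,-0.0183,-0.0201],[0,0,0]], delta_pos=[[0,2.69,-0.5],[0,2.69,-0.4],[0,2.69,-0.3],[0,2.69,-0.2],[0,2.69,-0.1],[0,2.69,-0.1],[0,2.69,-0.1],[0,2.69,-0.1],[0,2.69,-0.1],[0,2.69,-0.1],[0,2.69,-0.1],[0,2.69,-0.1],[0,2.69,-0.1],[0,2.69,-0.1],[0,0,0]], gripper=[4.4,4.4,4.4,4.4,4.4,4.4,4.4,4.4,4.4,4.4,4.4,4.4,4.4,4.4,4.4])

```text
time_s: 15.8
tool_pos: [0.4695, 0.3058, 0.3267]
tool_rot: [180.0, 15.1, -167.9]
force: [0.5, 0.4, 0.1]
grip_width: 0.0437
grasp_force: 0.0
```

```bash
python3 - <<'E'
from kin import *
o=telemetry.get_obs(); print(o['tool_pos'],o['tool_rot'],o['qpos'].round(1),o['time_s'])
B=rows(10,hka(-.065,0,.225),eul(Rl(LEAN,RYAW,1)))
print(B[:3,3])
E
```

```text
[0.46945792 0.30576502 0.32673885] [ 179.95969622   15.09719323 -167.89340343] [ 50.5 -15.9 -75.8  97.8 -12.3  71.5  77.7] 15.8
10 x pos [0.6, 0.3, 0.84] ang [0.005, -0.0574, 0.008]
[0.45445724 0.33230374 0.225     ]
```

Call:
drive_tool(angular=[[0.005,-0.0574,0.008],[0.005,-0.0574,0.008],[0.005,-0.0574,0.008],[0.005,-0.0574,0.008],[0.005,-0.0574,0.008],[0.005,-0.0574,0.008],[0.005,-0.0574,0.008],[0.005,-0.0574,0.008],[0.005,-0.0574,0.008],[0.005,-0.0574,0.008],[0,0,0],[0,0,0]], delta_pos=[[0.6,0.3,0.84],[0.6,0.3,0.84],[0.6,0.3,0.84],[0.6,0.3,0.84],[0.6,0.3,0.84],[0.6,0.3,0.84],[0.6,0.3,0.84],[0.6,0.3,0.84],[0.6,0.3,0.84],[0.6,0.3,0.84],[0,0,0],[0,0,0]], gripper=[4.4,4.4,4.4,4.4,4.4,4.4,4.4,4.4,4.4,4.4,4.4,4.4])

```text
time_s: 17.0
tool_pos: [0.4572, 0.3275, 0.225]
tool_rot: [-179.8, 47.9, -173.5]
force: [0.1, -0.1, -0.8]
grip_width: 0.0442
grasp_force: 0.0
```

```bash
python3 - <<'E'
from kin import *
c=eyes.read_camera('scene');t=eyes.read_camera('top')
o=telemetry.get_obs(); print(o['tool_pos'],o['tool_rot'],o['qpos'].round(1),o['time_s'],o['force'])
def cr(c,x,y,w,h):
    return cv2.resize(c['pixels'][y:y+h,x:x+w],(400,400),interpolation=cv2.INTER_CUBIC)
save(np.hstack([cr(c,340,100,80,80),cr(t,110,170,80,80)]),'pre2.png')
I=c['pixels'].astype(int); k=(I[...,0]>90)&(I[...,1]<60)&(I[...,2]<60); k[:, :370]=0;k[:,:][:120]=0;k[170:]=0;k[:,405:]=0
q=np.argwhere(k); print(len(q),q.mean(0)[::-1],q.min(0),q.max(0))
A=rows(6,hka(-.004,0,.225),eul(Rl(LEAN,RYAW,1)))
g=hka(0,0,.217); print('expected grip px',proj(c,g),proj(c,hka(0,0,.196)),proj(c,hka(0,0,.238)),proj(t,g))
E
```

```text
[0.45762038 0.32849083 0.22629678] [ 179.98414033   47.96668455 -173.68397613] [ -0.3 -16.7 -52.9 128.5  39.8  34.6  12.4] 17.1 [ 0.58202134 -0.17120363  0.69777632]
9 [390.         140.11111111] [136 389] [145 391]
6 x pos [-0.63, 0.07, 0.74] ang [-0.001, -0.0001, -0.0009]
expected grip px [387.53827552 141.43148867] [386.12745365 147.02971037] [388.98633985 135.68548672] [143.31700252 208.89487076]
```

View pics/pre2.png

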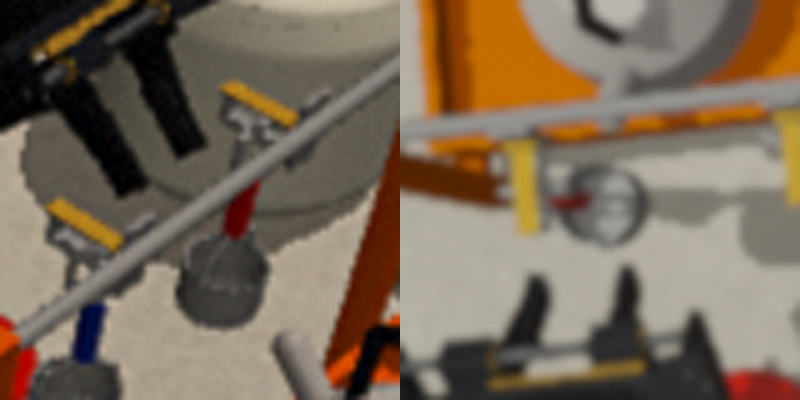

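The crops show the open fingers squarely in front of the red dipper, with the finger centre at top crop (584,270) and the red grip at (572,203). Both keepers are shut and the blue dipper is undisturbed. I'll advance and grip.

Call:
drive_tool(angular=[[0,0,0],[0,0,0],[0,0,0],[0,0,0],[0,0,0],[0,0,0],[0,0,0]], delta_pos=[[-0.63,0.07,0.74],[-0.63,0.07,0.74],[-0.63,0.07,0.74],[-0.63,0.07,0.74],[-0.63,0.07,0.74],[-0.6,0.07,0.7],[0,0,0]], gripper=[4.4,4.4,4.4,4.4,4.4,4.4,4.4])

```text
time_s: 17.8
tool_pos: [0.5152, 0.3396, 0.224]
tool_rot: [179.9, 47.9, -173.7]
force: [0.2, 0.4, 0.3]
grip_width: 0.0436
grasp_force: 0.0
```

Call:
drive_tool(angular=[[0,0,0],[0,0,0],[0,0,0],[0,0,0],[0,0,0],[0,0,0]], delta_pos=[[0,0,0],[0,0,0],[0,0,0],[0,0,0],[0,0,0],[0,0,0]], gripper=[3,2,1,0.6,0.4,0.4], squeeze=20)

```text
time_s: 18.4
tool_pos: [0.5131, 0.3403, 0.2236]
tool_rot: [-179.9, 48.0, -173.4]
force: [-0.1, 0.6, -0.3]
grip_width: 0.0119
grasp_force: 20.0
```

```bash
python3 - <<'E'
from kin import *
o=telemetry.get_obs(); print(o['tool_pos'],o['tool_rot'],o['qpos'].round(1),o['time_s'],o['force'],o['grip_width'],o['grasp_force'])
p=np.array(o['tool_pos']);e=o['tool_rot']
A=rows(8,p+[0,0,.02],e)
ax=R.from_euler('z',RYAW,degrees=True).apply([1,0,0])
B=rows(8,A[:3,3]-.06*ax,e,A)
E
```

```text
[0.51305925 0.3403079  0.22362503] [-179.90792692   47.98474983 -173.42461104] [  6.2  -7.3 -57.  123.8  50.9  34.8   7.5] 18.4 [-0.1170366   0.55254496 -0.34830455] 0.01193351611234833 19.999819120857865
8 x pos [-0.19, -0.0, -0.17] ang [-0.0, 0.0, 0.0]
8 x pos [0.5, -0.0, -0.56] ang [-0.0, 0.0, 0.0]
```

Call:
drive_tool(angular=[[0,0,0],[0,0,0],[0,0,0],[0,0,0],[0,0,0],[0,0,0],[0,0,0],[0,0,0],[0,0,0]], delta_pos=[[-0.19,0,-0.17],[-0.19,0,-0.17],[-0.19,0,-0.17],[-0.19,0,-0.17],[-0.19,0,-0.17],[-0.18,0,-0.17],[-0.18,0,-0.17],[-0.18,0,-0.17],[0,0,0]], gripper=[0.4,0.4,0.4,0.4,0.4,0.4,0.4,0.4,0.4])

```text
time_s: 19.3
tool_pos: [0.5125, 0.3406, 0.2434]
tool_rot: [-179.9, 47.9, -173.4]
force: [-1.8, 1.5, -4.3]
grip_width: 0.0118
grasp_force: 20.0
```

```bash
python3 - <<'E'
from kin import *
c=eyes.read_camera('scene')
o=telemetry.get_obs(); print(o['tool_pos'],o['tool_rot'],o['time_s'],o['force'],o['grip_width'],o['grasp_force'])
save(cv2.resize(c['pixels'][90:190,330:430],(600,600),interpolation=cv2.INTER_CUBIC),'lift.png')
E
```

```text
[0.51253516 0.34058204 0.24336272] [-179.9275979    47.93617751 -173.41586381] 19.35 [-3.02785938  1.10611176 -4.26403409] 0.012074375196405838 20.00012907315977
```

View pics/lift.png

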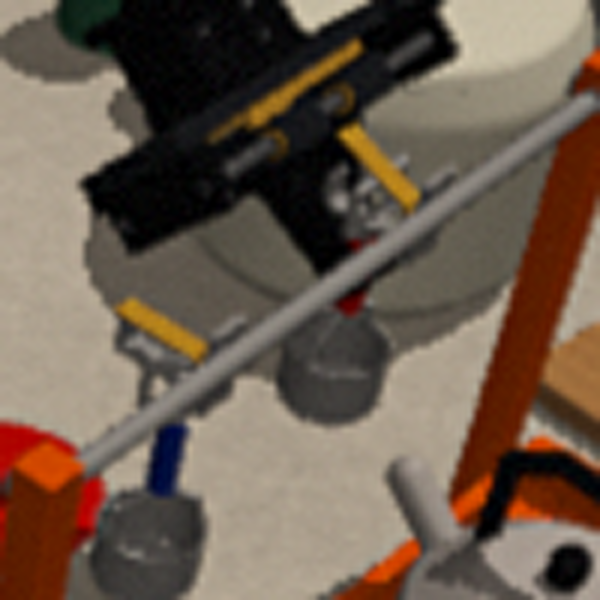

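The picture shows keeper a pushed up by the eye (crop (380,165)) and the dipper held and lifted about 20 mm. Now forward over the lip.

Call:
drive_tool(angular=[[0,0,0],[0,0,0],[0,0,0],[0,0,0],[0,0,0]], delta_pos=[[0.3,0,-0.33],[0.3,0,-0.33],[0.3,0,-0.33],[0.3,0,-0.33],[0.3,0,-0.33]], gripper=[0.4,0.4,0.4,0.4,0.4])

```text
time_s: 19.85
tool_pos: [0.4907, 0.3372, 0.2438]
tool_rot: [-179.9, 48.0, -173.5]
force: [1.4, 0.1, -2.2]
grip_width: 0.0117
grasp_force: 20.0
```

Call:
drive_tool(angular=[[0,0,0],[0,0,0],[0,0,0],[0,0,0],[0,0,0],[0,0,0],[0,0,0],[0,0,0]], delta_pos=[[0.3,0,-0.33],[0.3,0,-0.33],[0.35,0,-0.4],[0.35,0,-0.4],[0.4,0,-0.45],[0.4,0,-0.45],[0.4,0,-0.45],[0,0,0]], gripper=[0.4,0.4,0.4,0.4,0.4,0.4,0.4,0.4])

```text
time_s: 20.65
tool_pos: [0.4527, 0.3338, 0.2438]
tool_rot: [-179.9, 48.0, -173.4]
force: [0.0, 0.1, -1.1]
grip_width: 0.0122
grasp_force: 20.0
```

```bash
python3 - <<'E'
from kin import *
c=eyes.read_camera('scene')
o=telemetry.get_obs(); print(o['tool_pos'],o['tool_rot'],o['qpos'].round(1),o['time_s'],o['force'],o['grip_width'],o['grasp_force'])
save(cv2.resize(c['pixels'][90:190,310:430],(600,500),interpolation=cv2.INTER_CUBIC),'off.png')
A0=T(o['tool_pos'],o['tool_rot'])
# safe: via point then above box, radial heading -19, same lean
q=o['qpos']
V=T([.47,.05,.30],eul(Rl(LEAN,5,1)))
# dipper axis point 6mm ahead of TCP, box target x=-.01,y=0
def place(z,yaw,lean=LEAN,bx=-.015,by=0): 
    M=Rl(lean,yaw,1); return T(box(bx,by,z)-M[:,2]*.006*np.array([1,1,0]),eul(M))
for yaw in (-19,-8,0):
    for z in (.25,.10):
        W=place(z,yaw); q2,ep,er=ik(W[:3,3],W[:3,:3],q); print(yaw,z,W[:3,3],q2.round(0),round(ep,1),round(er,1))
q2,ep,er=ik(V[:3,3],V[:3,:3],q); print('V',q2.round(0),ep,er)
E
```

```text
[0.45302698 0.33387634 0.24389485] [-179.92255968   47.9762426  -173.37935491] [ -7.5 -16.5 -47.2 127.3  39.8  37.7  13.2] 20.7 [ 0.19587128  0.04965425 -0.63646943] 0.01190482318302943 19.99994848505594
-19 0.25 [ 0.56795271 -0.20279136  0.25      ] [-10. -16.  25. 130.  23.  17.  69.] 0.0 0.0
-19 0.1 [ 0.56795271 -0.20279136  0.1       ] [ 95.  16. -79. 136. 128.  14. -29.] 0.0 0.0
-8 0.25 [ 0.56775318 -0.20362248  0.25      ] [-17. -17.  39. 129. -11.  19. 116.] 0.0 0.0
-8 0.1 [ 0.56775318 -0.20362248  0.1       ] [101.  14. -77. 133. -44.   5. 154.] 5.4 4.7
0 0.25 [ 0.56770979 -0.20424303  0.25      ] [-23. -17.  50. 127. -26.  24. 140.] 0.0 0.0
0 0.1 [ 0.56770979 -0.20424303  0.1       ] [106.  26. -79. 132. -28.   5. 154.] 2.1 2.3
V [-21. -17.  -0. 119.  21.  54.  61.] 51.10276424291207 21.252604061997392
```

View pics/off.png

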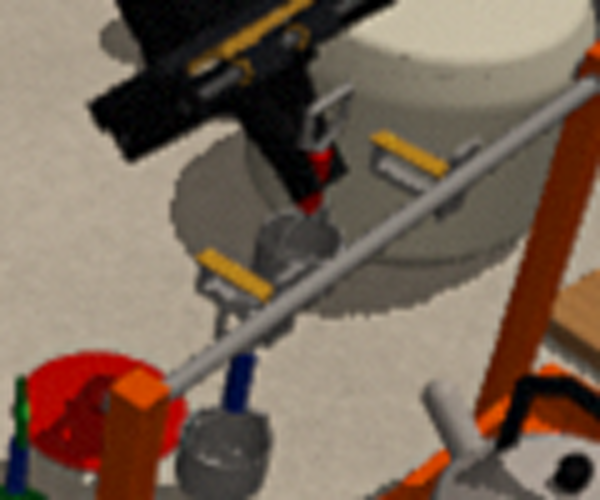

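The picture shows the dipper free of the hook (crop (300,190)), keeper a closed again and the blue dipper still hanging.

```bash
python3 - <<'E'
from kin import *
q=np.array(telemetry.get_obs()['qpos'])
def place(z,yaw,bx,by=0,lean=48): 
    M=Rl(lean,yaw,1); return T(box(bx,by,z)-M[:,2]*.006*np.array([1,1,0]),eul(M))
starts=[np.array(s,float) for s in ([20,10,0,125,0,15,90],[0,0,20,125,20,20,70],[60,10,-40,125,20,20,70],[30,20,0,125,60,20,40],[10,0,0,125,-20,20,110])]
for bx in (0,.02,.03):
  for yaw in (-35,-25,-19,-10,0):
    for z in (.22,.10):
      W=place(z,yaw,bx); best=None
      for s in starts:
        r=ik(W[:3,3],W[:3,:3],s,.005)
        if r[1]<1: 
            m=np.minimum(r[0]-LO,HI-r[0]).min()
            if best is None or m>best[0]: best=(m,r[0])
      print(bx,yaw,z,None if best is None else (round(best[0],1),best[1].round(0).astype(int).tolist()))
E
```

```text
0 -35 0.22 (np.float64(9.9), [1, -7, 4, 129, 57, 25, 14])
0 -35 0.1 (np.float64(7.5), [-5, 7, 10, 133, 101, 20, -33])
0 -25 0.22 (np.float64(7.7), [12, -10, 0, 131, 35, 14, 47])
0 -25 0.1 (np.float64(5.9), [40, 6, -28, 134, 127, 12, -45])
0 -19 0.22 (np.float64(6.1), [-7, -11, 22, 131, 20, 12, 70])
0 -19 0.1 (np.float64(0.0), [92, 22, -79, 135, 120, 19, -19])
0 -10 0.22 (np.float64(7.9), [37, -9, -12, 130, -49, 18, 146])
0 -10 0.1 None
0 0 0.22 (np.float64(0.0), [-41, -17, 65, 128, -24, 18, 139])
0 0 0.1 None
0.02 -35 0.22 (np.float64(12.4), [-2, -5, 6, 126, 58, 26, 13])
0.02 -35 0.1 (np.float64(9.9), [-6, 9, 10, 130, 99, 20, -32])
0.02 -25 0.22 (np.float64(9.1), [4, -7, 7, 128, 41, 15, 41])
0.02 -25 0.1 (np.float64(8.0), [39, 8, -29, 132, 122, 14, -40])
0.02 -19 0.22 (np.float64(5.5), [-3, -8, 18, 129, 18, 11, 70])
0.02 -19 0.1 (np.float64(5.1), [86, 22, -74, 133, 119, 19, -19])
0.02 -10 0.22 (np.float64(10.1), [40, -7, -17, 128, -49, 17, 144])
0.02 -10 0.1 (np.float64(0.0), [96, 30, -79, 132, 118, 14, -2])
0.02 0 0.22 (np.float64(0.0), [-34, -9, 59, 126, -43, 21, 154])
0.02 0 0.1 (np.float64(0.0), [100, 35, -78, 130, 91, 5, 39])
0.03 -35 0.22 (np.float64(13.7), [-4, -4, 8, 125, 58, 26, 12])
0.03 -35 0.1 (np.float64(11.1), [-6, 10, 11, 129, 98, 20, -32])
0.03 -25 0.22 (np.float64(9.2), [3, -6, 8, 127, 42, 15, 39])
0.03 -25 0.1 (np.float64(9.1), [46, 10, -37, 131, 118, 15, -35])
0.03 -19 0.22 (np.float64(5.3), [-3, -6, 17, 128, 19, 11, 69])
0.03 -19 0.1 (np.float64(8.6), [79, 19, -67, 132, 121, 17, -24])
0.03 -10 0.22 (np.float64(10.6), [42, -6, -20, 127, -48, 16, 143])
0.03 -10 0.1 (np.float64(0.0), [94, 33, -79, 131, 116, 17, 1])
0.03 0 0.22 (np.float64(0.0), [-39, -8, 64, 125, -44, 21, 154])
0.03 0 0.1 (np.float64(0.0), [98, 34, -76, 129, 93, 5, 36])
```

```bash
cat >> kin.py <<'E'
def place(z,yaw,bx,by=0,lean=48): 
    M=Rl(lean,yaw,1); return T(box(bx,by,z)-M[:,2]*.006*np.array([1,1,0]),eul(M))
E
python3 - <<'E'
from kin import *
o=telemetry.get_obs(); q=np.array(o['qpos'])
A=rows(9,[.455,.31,.33],eul(Rl(15,8,1)))
B=rows(14,[.485,-.07,.31],eul(Rl(15,-25,1)),A)
for yaw in (-45,-38): 
  W=rows(10,place(.23,yaw,.01)[:3,3],eul(Rl(48,yaw,1)),B); W2=rows(10,place(.10,yaw,.01)[:3,3],eul(Rl(48,yaw,1)),W)
  qq=q
  for M in (A,B,W,W2):
    qq,ep,er=ik(M[:3,3],M[:3,:3],qq); print(qq.round(0),round(ep,1),round(er,1))
E
```

```text
9 x pos [-0.52, -0.27, -0.82] ang [-0.0016, 0.0639, -0.0024]
14 x pos [-0.51, -2.7, 0.28] ang [0.0106, -0.0, 0.0397]
10 x pos [-1.02, -0.42, 1.53] ang [0.0185, -0.057, 0.0302]
10 x pos [0.97, 0.0, 0.87] ang [0.0, 0.0, -0.0]
[ -5.  -6. -34. 100.   4.  72.  58.] 0.0 0.0
[ 13. -13.  -9. 108.   3.  70.  68.] 0.0 0.0
[ 14.  -3. -15. 123.  58.  37.   2.] 0.0 0.0
[ 11.  11. -13. 128.  87.  34. -30.] 0.0 0.0
10 x pos [-0.99, -0.53, 1.51] ang [0.012, -0.0573, 0.0196]
10 x pos [0.97, 0.0, 0.87] ang [0.0, 0.0, 0.0]
[ -5.  -6. -34. 100.   4.  72.  58.] 0.0 0.0
[ 13. -13.  -9. 108.   3.  70.  68.] 0.0 0.0
[ 19.  -6. -16. 126.  54.  28.  13.] 0.0 0.0
[ 18.   9. -16. 131.  96.  26. -31.] 0.0 0.0
```

Call:
drive_tool(angular=[[-0.0016,0.0639,-0.0024],[-0.0016,0.0639,-0.0024],[-0.0016,0.0639,-0.0024],[-0.0016,0.0639,-0.0024],[-0.0016,0.0639,-0.0024],[-0.0016,0.0639,-0.0024],[-0.0016,0.0639,-0.0024],[-0.0016,0.0639,-0.0024],[-0.0016,0.0639,-0.0024],[0,0,0]], delta_pos=[[-0.52,-0.27,-0.82],[-0.52,-0.27,-0.82],[-0.52,-0.27,-0.82],[-0.52,-0.27,-0.82],[-0.52,-0.27,-0.82],[-0.52,-0.27,-0.82],[-0.52,-0.27,-0.82],[-0.52,-0.27,-0.82],[-0.52,-0.27,-0.82],[0,0,0]], gripper=[0.4,0.4,0.4,0.4,0.4,0.4,0.4,0.4,0.4,0.4])

```text
time_s: 21.7
tool_pos: [0.4582, 0.3086, 0.3315]
tool_rot: [179.9, 15.1, -172.3]
force: [0.8, 0.8, -1.1]
grip_width: 0.0117
grasp_force: 20.0
```

Call:
drive_tool(angular=[[0.0106,0,0.0397],[0.0106,0,0.0397],[0.0106,0,0.0397],[0.0106,0,0.0397],[0.0106,0,0.0397],[0.0106,0,0.0397],[0.0106,0,0.0397],[0.0106,0,0.0397],[0.0106,0,0.0397],[0.0106,0,0.0397],[0.0106,0,0.0397],[0.0106,0,0.0397],[0.0106,0,0.0397],[0.0106,0,0.0397],[0,0,0]], delta_pos=[[-0.51,-2.7,0.28],[-0.51,-2.7,0.28],[-0.51,-2.7,0.28],[-0.51,-2.7,0.28],[-0.51,-2.7,0.28],[-0.51,-2.7,0.28],[-0.51,-2.7,0.28],[-0.51,-2.7,0.28],[-0.51,-2.7,0.28],[-0.51,-2.7,0.28],[-0.51,-2.7,0.28],[-0.51,-2.7,0.28],[-0.51,-2.7,0.28],[-0.51,-2.7,0.28],[0,0,0]], gripper=[0.4,0.4,0.4,0.4,0.4,0.4,0.4,0.4,0.4,0.4,0.4,0.4,0.4,0.4,0.4])

```text
time_s: 23.2
tool_pos: [0.4836, -0.0755, 0.3102]
tool_rot: [-180.0, 15.0, 154.5]
force: [-1.3, -0.3, -0.6]
grip_width: 0.0114
grasp_force: 20.0
```

```bash
python3 - <<'E'
from kin import *
o=telemetry.get_obs(); q=np.array(o['qpos']); print(o['tool_pos'],o['tool_rot'],q.round(1),o['time_s'],o['grip_width'],o['force'])
W=rows(12,place(.21,-42,.01)[:3,3],eul(Rl(48,-42,1))); print(ik(W[:3,3],W[:3,:3],q),W[:3,3],eul(W[:3,:3]))
E
```

```text
[ 0.48361043 -0.07554362  0.31023596] [-179.9706446    14.97927447  154.52434924] [  4.  -13.4  -2.2 109.2   5.8  70.5  65. ] 23.2 0.011444806194484566 [-1.25817707 -0.25640343 -0.56581126]
12 x pos [-0.74, -0.33, 1.41] ang [0.0127, -0.0477, 0.0208]
(array([  5.34986246,  -2.73666539,  -5.25626684, 125.6571132 ,
        61.84690732,  32.44890352,   1.13321481]), np.float64(0.003146879827256013), np.float64(0.002956682291462009)) [ 0.59357398 -0.19752108  0.21      ] [-180.   48.  138.]
```

```bash
python3 - <<'E'
from kin import *
o=telemetry.get_obs(); q=np.array(o['qpos'])
for yaw in (-42,-48):
  W=rows(12,place(.21,yaw,-.01,-.01)[:3,3],eul(Rl(48,yaw,1))); W2=rows(10,place(.095,yaw,-.01,-.01)[:3,3],eul(Rl(48,yaw,1)),W)
  for M in (W,W2): print(ik(M[:3,3],M[:3,:3],q))
E
```

```text
12 x pos [-0.67, -0.5, 1.38] ang [0.0127, -0.0477, 0.0208]
10 x pos [0.85, 0.0, 0.77] ang [0.0, -0.0, -0.0]
(array([  8.40735284,  -5.02123333,  -6.06470269, 127.68528629,
        60.9190765 ,  30.75130828,   3.38856771]), np.float64(0.00332234248347653), np.float64(0.0030442877296133607))
(array([  4.9583804 ,   8.67745167,  -2.78150299, 131.53076193,
        93.15112076,  27.40550281, -32.4994172 ]), np.float64(0.006474788176906764), np.float64(0.005581522874545391))
12 x pos [-0.7, -0.43, 1.39] ang [0.0173, -0.0474, 0.0283]
10 x pos [0.85, 0.0, 0.77] ang [0.0, -0.0, 0.0]
(array([  4.36831234,  -2.46015525,  -5.59666385, 125.34012817,
        61.90316752,  37.91288168,  -3.7903459 ]), np.float64(0.0028113813639412634), np.float64(0.0026309501360426645))
(array([ -0.39269562,  10.66168092,  -0.82041607, 129.13679771,
        85.30070056,  33.24833296, -31.95957384]), np.float64(0.004978900118759732), np.float64(0.004354702326211378))
```

Use heading -42.

Call:
drive_tool(angular=[[0.0127,-0.0477,0.0208],[0.0127,-0.0477,0.0208],[0.0127,-0.0477,0.0208],[0.0127,-0.0477,0.0208],[0.0127,-0.0477,0.0208],[0.0127,-0.0477,0.0208],[0.0127,-0.0477,0.0208],[0.0127,-0.0477,0.0208],[0.0127,-0.0477,0.0208],[0.0127,-0.0477,0.0208],[0.0127,-0.0477,0.0208],[0.0127,-0.0477,0.0208],[0,0,0]], delta_pos=[[-0.67,-0.5,1.38],[-0.67,-0.5,1.38],[-0.67,-0.5,1.38],[-0.67,-0.5,1.38],[-0.67,-0.5,1.38],[-0.67,-0.5,1.38],[-0.67,-0.5,1.38],[-0.67,-0.5,1.38],[-0.67,-0.5,1.38],[-0.67,-0.5,1.38],[-0.67,-0.5,1.38],[-0.67,-0.5,1.38],[0,0,0]], gripper=[0.4,0.4,0.4,0.4,0.4,0.4,0.4,0.4,0.4,0.4,0.4,0.4,0.4])

```text
time_s: 24.5
tool_pos: [0.5763, -0.2046, 0.2072]
tool_rot: [-179.9, 47.8, 138.5]
force: [-0.2, 0.3, -1.0]
grip_width: 0.0118
grasp_force: 20.0
```

```bash
python3 - <<'E'
from kin import *
o=telemetry.get_obs(); q=np.array(o['qpos']); print(o['tool_pos'],o['tool_rot'],q.round(1),o['time_s'],o['grip_width'],o['force'])
c=eyes.read_camera('scene');t=eyes.read_camera('top')
save(np.hstack([cv2.resize(c['pixels'][190:340,180:330],(400,400),interpolation=cv2.INTER_CUBIC),cv2.resize(t['pixels'][130:260,270:400],(400,400),interpolation=cv2.INTER_CUBIC)]),'over.png')
W=rows(10,place(.097,-42,-.01,-.01)[:3,3],eul(Rl(48,-42,1)))
E
```

```text
[ 0.5762683  -0.20461065  0.2072053 ] [-179.87051694   47.82190448  138.49905201] [ 17.3  -6.6 -15.9 128.1  57.9  32.6   6. ] 24.5 0.011769555930071203 [-0.16889811  0.33348784 -0.96823589]
10 x pos [0.82, -0.06, 0.78] ang [0.0007, -0.0002, 0.0005]
```

View pics/over.png

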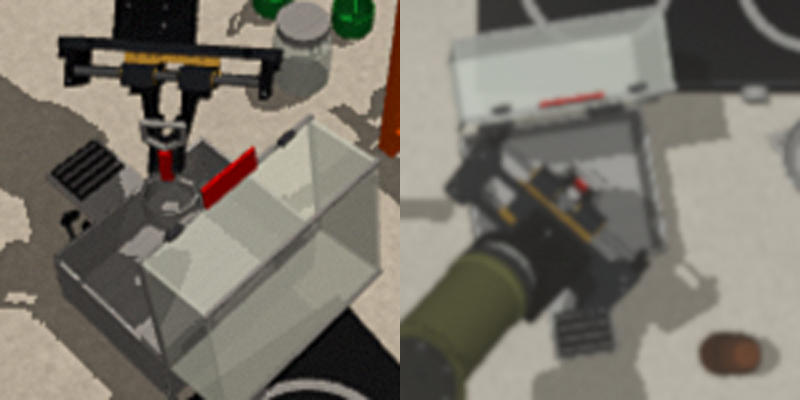

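The view shows the dipper held upright over the middle of the open box. The tab is at left crop (228,178), and the gripper is clear of hood and walls. I'll lower it.

Call:
drive_tool(angular=[[0,0,0],[0,0,0],[0,0,0],[0,0,0],[0,0,0],[0,0,0],[0,0,0],[0,0,0],[0,0,0],[0,0,0],[0,0,0]], delta_pos=[[0.82,-0.06,0.78],[0.82,-0.06,0.78],[0.82,-0.06,0.78],[0.82,-0.06,0.78],[0.82,-0.06,0.78],[0.82,-0.06,0.78],[0.82,-0.06,0.78],[0.82,-0.06,0.78],[0.82,-0.06,0.78],[0.8,-0.06,0.7],[0,0,0]], gripper=[0.4,0.4,0.4,0.4,0.4,0.4,0.4,0.4,0.4,0.4,0.4])

```text
time_s: 25.7
tool_pos: [0.5755, -0.2096, 0.0968]
tool_rot: [180.0, 47.9, 138.5]
force: [0.3, 0.1, -0.8]
grip_width: 0.0118
grasp_force: 20.0
```

```bash
python3 - <<'E'
from kin import *
o=telemetry.get_obs(); q=np.array(o['qpos']); print(o['tool_pos'],o['tool_rot'],q.round(1),o['time_s'],o['grip_width'],o['force'])
p=np.array(o['tool_pos']); W=T([p[0],p[1],.091],eul(Rl(48,-42,1))); rows(3,W[:3,3],eul(W[:3,:3])); rows(1,[p[0],p[1],.090],eul(W[:3,:3]),W)
E
```

```text
[ 0.5754551  -0.20963137  0.09681545] [179.96261158  47.91828655 138.46389412] [ 17.7   5.  -16.6 133.1  87.6  29.8 -25.9] 25.7 0.011759407238530072 [ 0.27077067  0.14921813 -0.82725785]
3 x pos [0.14, -0.0, 0.13] ang [0.0022, -0.0005, 0.0018]
1 x pos [0.07, -0.0, 0.07] ang [0.0, -0.0, -0.0]
```

Down 1 mm per row (x .074, z .067), in small batches until contact.

Call:
drive_tool(angular=[[0,0,0],[0,0,0],[0,0,0],[0,0,0],[0,0,0],[0,0,0],[0,0,0]], delta_pos=[[0.075,0,0.067],[0.075,0,0.067],[0.075,0,0.067],[0.075,0,0.067],[0.075,0,0.067],[0.075,0,0.067],[0,0,0]], gripper=[0.4,0.4,0.4,0.4,0.4,0.4,0.4])

```text
time_s: 26.4
tool_pos: [0.5756, -0.2099, 0.0911]
tool_rot: [179.9, 48.0, 138.4]
force: [1.5, 0.1, -1.0]
grip_width: 0.0121
grasp_force: 20.0
```

Call:
drive_tool(angular=[[0,0,0],[0,0,0],[0,0,0]], delta_pos=[[0.075,0,0.067],[0.075,0,0.067],[0,0,0]], gripper=[0.4,0.4,0.4])

```text
time_s: 26.7
tool_pos: [0.5756, -0.21, 0.0891]
tool_rot: [179.9, 48.0, 138.4]
force: [0.1, -0.5, -2.2]
grip_width: 0.0118
grasp_force: 20.0
```

Call:
drive_tool(angular=[[0,0,0],[0,0,0],[0,0,0]], delta_pos=[[0.075,0,0.067],[0.075,0,0.067],[0,0,0]], gripper=[0.4,0.4,0.4])

```text
time_s: 27.0
tool_pos: [0.5756, -0.2099, 0.0871]
tool_rot: [179.9, 48.0, 138.4]
force: [-0.6, -0.2, -0.9]
grip_width: 0.0121
grasp_force: 20.0
```

Call:
drive_tool(angular=[[0,0,0],[0,0,0]], delta_pos=[[0.075,0,0.067],[0,0,0]], gripper=[0.4,0.4])

```text
time_s: 27.2
tool_pos: [0.576, -0.21, 0.0867]
tool_rot: [179.9, 48.1, 138.4]
force: [-0.1, -0.1, -0.2]
grip_width: 0.0117
grasp_force: 20.0
```

Call:
drive_tool(angular=[[0,0,0],[0,0,0]], delta_pos=[[0.075,0,0.067],[0,0,0]], gripper=[0.4,0.4])

```text
time_s: 27.4
tool_pos: [0.5764, -0.2102, 0.0867]
tool_rot: [179.9, 48.2, 138.4]
force: [-3.1, 1.3, 4.8]
grip_width: 0.0116
grasp_force: 20.0
```

Call:
drive_tool(angular=[[0,0,0],[0,0,0]], delta_pos=[[0.04,0,0.034],[0,0,0]], gripper=[0.4,0.4])

```text
time_s: 27.6
tool_pos: [0.5767, -0.2104, 0.0868]
tool_rot: [179.9, 48.2, 138.4]
force: [-4.8, 1.7, 7.8]
grip_width: 0.0122
grasp_force: 20.0
```

Call:
drive_tool(angular=[[0,0,0],[0,0,0],[0,0,0],[0,0,0],[0,0,0],[0,0,0],[0,0,0]], delta_pos=[[-0.1,0,-0.09],[-0.03,0,-0.03],[0,0,0],[0,0,0],[0,0,0],[0,0,0],[0,0,0]], gripper=[0.4,0.4,1.4,2,3,4.4,4.4], squeeze=5)

```text
time_s: 28.3
tool_pos: [0.5756, -0.2099, 0.0865]
tool_rot: [179.9, 48.0, 138.4]
force: [-0.5, 0.6, -0.3]
grip_width: 0.0363
grasp_force: 0.0
```

Call:
drive_tool(angular=[[0,0,0],[0,0,0],[0,0,0],[0,0,0],[0,0,0],[0,0,0]], delta_pos=[[0,0,-0.6],[0,0,-0.8],[0,0,-1.2],[0,0,-1.6],[0,0,-1.8],[0,0,0]], gripper=[4.4,4.4,4.4,4.4,4.4,4.4])

```text
time_s: 28.9
tool_pos: [0.5425, -0.1793, 0.1286]
tool_rot: [179.8, 48.2, 138.4]
force: [-0.5, 0.4, 0.8]
grip_width: 0.0436
grasp_force: 0.0
```

```bash
python3 - <<'E'
from kin import *
o=telemetry.get_obs(); q=np.array(o['qpos']); print(o['tool_pos'],o['tool_rot'],q.round(1),o['time_s'],o['grip_width'],o['force'])
c=eyes.read_camera('scene'); save(cv2.resize(c['pixels'][180:340,150:330],(720,600),interpolation=cv2.INTER_CUBIC),'placed.png')
E
```

```text
[ 0.5425105  -0.17929753  0.12862005] [179.77981871  48.16367504 138.39644906] [ 16.1  -3.3 -19.2 136.4  75.9  31.6 -17.7] 28.9 0.043600304270970065 [-0.50790016  0.37512659  0.7674384 ]
```

View pics/placed.png

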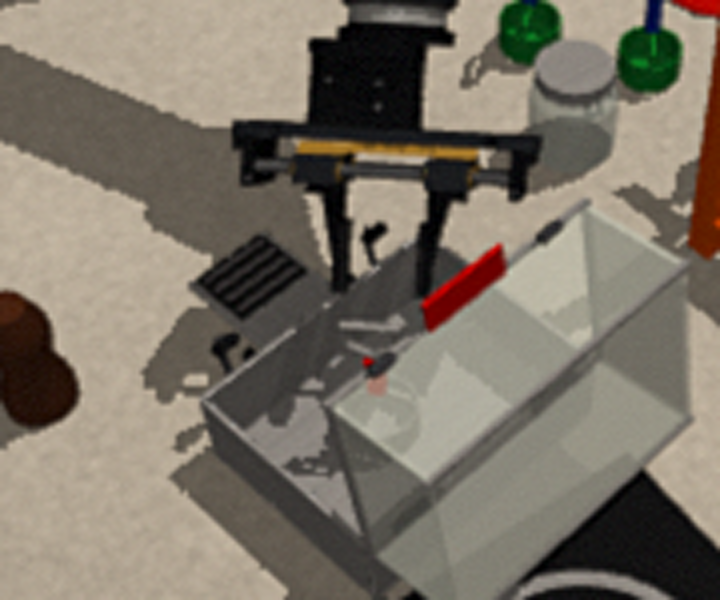

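The picture shows the red dipper standing upright on the box floor (eye at crop (370,330), grip (375,380)) with the open fingers clear. Next comes the hood path plan.

```bash
cat >> kin.py <<'E'
def hoodpose(q,lam,fl,dr=0,dh=0):
    ph=q+np.radians(lam); r=.164+.009*np.cos(ph)+dr; h=.008+.0095*np.sin(ph)+dh
    x=.080-r*np.cos(q)+h*np.sin(q); z=.075+r*np.sin(q)+h*np.cos(q)
    M=Rl(lam,BYAW,fl); p=box(x,0,z)-M[:,2]*.014
    return T(p,eul(M))
E
python3 - <<'E'
from kin import *
c=eyes.read_camera('scene')
d=np.array([.5787,-.2127,0]); print('dipper exp px',proj(c,d+[0,0,.136]),proj(c,d+[0,0,.08]),proj(c,d+[0,0,.02]))
for z in (0,1.45): print('tab exp', proj(c,box(.080-.174*np.cos(1.45)+.008*np.sin(1.45),0,.075+.174*np.sin(1.45)+.008*np.cos(1.45))))
q0=np.array(telemetry.get_obs()['qpos'])
for fl in (0,1):
    q=q0.copy(); q[6]=-66 if not fl else 115; q[4]=0;q[5]=60;q[3]=100
    for a in (1.45,1.1,.7,.35,0):
        M=hoodpose(a,25*(1-a/1.45),fl); q,ep,er=ik(M[:3,3],M[:3,:3],q); print(fl,a,M[:3,3].round(3),q.round(0),round(ep,1),round(er,1))
# approach: up first
A=rows(10,[.50,-.20,.33],eul(Rl(10,-20,1)))
E
```

```text
dipper exp px [241.49197748 267.4847221 ] [242.92167359 279.6544751 ] [244.33368931 291.67373034]
tab exp [265.05849259 257.03354951]
tab exp [265.05849259 257.03354951]
0 1.45 [ 0.664 -0.19   0.255] [ 22.  23. -11.  75.   4.  82. -70.] 0.0 0.0
0 1.1 [ 0.605 -0.199  0.246] [ 26.  13. -10.  89.  -1.  72. -64.] 0.0 0.0
0 0.7 [ 0.545 -0.208  0.21 ] [ 30.   5.  -7. 104.  -8.  61. -55.] 0.0 0.0
0 0.35 [ 0.508 -0.214  0.16 ] [ 33.   1.  -4. 115. -16.  50. -44.] 0.0 0.0
0 0 [ 0.49  -0.217  0.1  ] [ 36.   2.  -3. 124. -28.  39. -28.] 0.0 0.0
1 1.45 [ 0.664 -0.19   0.255] [ 22.  23. -10.  75.   4.  82. 110.] 0.0 0.0
1 1.1 [ 0.605 -0.199  0.246] [ 26.  13.  -9.  89.  -1.  72. 116.] 0.0 0.0
1 0.7 [ 0.545 -0.208  0.21 ] [ 30.   5.  -7. 104.  -8.  61. 125.] 0.0 0.0
1 0.35 [ 0.508 -0.214  0.16 ] [ 33.   1.  -4. 115. -16.  50. 136.] 0.0 0.0
1 0 [ 0.49  -0.217  0.1  ] [ 36.   2.  -3. 124. -28.  39. 152.] 0.0 0.0
10 x pos [-0.83, -0.48, -1.9] ang [-0.0184, 0.0657, -0.0335]
```

Call:
drive_tool(angular=[[0,0,0],[0,0,0],[0,0,0],[0,0.093,0],[0,0.093,0],[0,0.093,0],[0,0.093,0],[0,0.093,0],[0,0.093,0],[0,0.093,0],[0,0.093,0],[0,0.093,0]], delta_pos=[[-2.5,0,-2.3],[-2.97,0,-2.68],[-2.97,0,-2.68],[-2,0,-2],[-1,0,-2],[0,0,-1],[0,0,-1],[0,0,0],[0,0,0],[0,0,0],[0,0,0],[0,0,0]], gripper=[4.4,4.4,4.4,0,0,0,0,0,0,0,0,0])

```text
time_s: 30.2
tool_pos: [0.5273, -0.1693, 0.302]
tool_rot: [-179.9, 0.7, 138.2]
force: [-0.5, -1.4, 0.1]
grip_width: 0.0004
grasp_force: 0.0
```

```bash
python3 - <<'E'
from kin import *
o=telemetry.get_obs(); q=np.array(o['qpos']); print(o['tool_pos'],o['tool_rot'],q.round(1),o['time_s'],o['grip_width'],o['force'])
H=hoodpose(1.45,0,0,dh=.012); print(H[:3,3])
Ap=H[:3,3]+[0,0,.07]; A=rows(17,Ap,eul(H[:3,:3]))
rows(3,H[:3,3],eul(H[:3,:3]),A)
E
```

```text
[ 0.52733383 -0.16930848  0.302     ] [-179.87251703    0.68084429  138.2062577 ] [11.   4.8  4.  91.8  0.1 82.8 63.2] 30.2 0.0004482309635894793 [-0.51205134 -1.4275526   0.09864286]
[ 0.67531885 -0.18864303  0.25642804]
17 x pos [0.1, 1.09, -0.14] ang [0.0007, 0.0005, 0.1331]
3 x pos [0.0, 0.0, 2.33] ang [0.0, 0.0, -0.0]
```

Call:
drive_tool(angular=[[0,0,0.1331],[0,0,0.1331],[0,0,0.1331],[0,0,0.1331],[0,0,0.1331],[0,0,0.1331],[0,0,0.1331],[0,0,0.1331],[0,0,0.1331],[0,0,0.1331],[0,0,0.1331],[0,0,0.1331],[0,0,0.1331],[0,0,0.1331],[0,0,0.1331],[0,0,0.1331],[0,0,0.1331],[0,0,0]], delta_pos=[[0.1,1.09,-0.3],[0.1,1.09,-0.3],[0.1,1.09,-0.3],[0.1,1.09,-0.3],[0.1,1.09,-0.2],[0.1,1.09,-0.2],[0.1,1.09,-0.2],[0.1,1.09,-0.1],[0.1,1.09,-0.1],[0.1,1.09,-0.1],[0.1,1.09,-0.1],[0.1,1.09,-0.1],[0.1,1.09,-0.1],[0.1,1.09,0],[0.1,1.09,0],[0.1,1.09,0],[0.1,1.09,0],[0,0,0]], gripper=[0,0,0,0,0,0,0,0,0,0,0,0,0,0,0,0,0,0])

```text
time_s: 32.0
tool_pos: [0.6744, -0.1903, 0.3265]
tool_rot: [179.2, -0.3, 8.4]
force: [0.5, 0.7, -0.4]
grip_width: 0.0005
grasp_force: 0.0
```

```bash
python3 - <<'E'
from kin import *
o=telemetry.get_obs(); q=np.array(o['qpos']); print(o['tool_pos'],o['tool_rot'],q.round(1),o['time_s'])
H=hoodpose(1.45,0,0,dh=.010)
A=rows(4,H[:3,3],eul(H[:3,:3]))
# arc rows from there: start at q=1.45 contact, 18 steps to q=.12
qs=np.linspace(1.45,.10,19); prev=H
for a in qs:
    M=hoodpose(a,25*(1-a/1.45),0,dh=-.001); print(round(a,3),end=' '); rows(1,M[:3,3],eul(M[:3,:3]),prev); prev=M
E
```

```text
[ 0.67444749 -0.19032603  0.32645011] [179.15267024  -0.341358     8.39543322] [  2.9  23.3  15.4  67.3  -5.4  89.4 -64.6] 32.0
4 x pos [-0.03, -0.05, 1.76] ang [0.0037, -0.0015, -0.0009]
1.45 1 x pos [-1.09, -0.0, 0.13] ang [0.0, 0.0, -0.0]
1.375 1 x pos [-1.29, 0.0, 0.03] ang [0.0, 0.0226, -0.0]
1.3 1 x pos [-1.29, -0.0, 0.1] ang [-0.0, 0.0226, 0.0]
1.225 1 x pos [-1.29, 0.0, 0.17] ang [0.0, 0.0226, -0.0]
1.15 1 x pos [-1.29, 0.0, 0.24] ang [0.0, 0.0226, 0.0]
1.075 1 x pos [-1.28, 0.0, 0.31] ang [-0.0, 0.0226, -0.0]
1.0 1 x pos [-1.26, -0.0, 0.37] ang [-0.0, 0.0226, -0.0]
0.925 1 x pos [-1.25, -0.0, 0.44] ang [-0.0, 0.0226, -0.0]
0.85 1 x pos [-1.22, 0.0, 0.51] ang [-0.0, 0.0226, 0.0]
0.775 1 x pos [-1.2, -0.0, 0.58] ang [0.0, 0.0226, -0.0]
0.7 1 x pos [-1.17, 0.0, 0.64] ang [0.0, 0.0226, 0.0]
0.625 1 x pos [-1.13, -0.0, 0.71] ang [-0.0, 0.0226, -0.0]
0.55 1 x pos [-1.1, 0.0, 0.77] ang [-0.0, 0.0226, -0.0]
0.475 1 x pos [-1.05, -0.0, 0.83] ang [0.0, 0.0226, 0.0]
0.4 1 x pos [-1.01, -0.0, 0.89] ang [0.0, 0.0226, 0.0]
0.325 1 x pos [-0.96, -0.0, 0.95] ang [-0.0, 0.0226, -0.0]
0.25 1 x pos [-0.91, 0.0, 1.0] ang [0.0, 0.0226, -0.0]
0.175 1 x pos [-0.85, -0.0, 1.05] ang [0.0, 0.0226, 0.0]
0.1 1 x pos [-0.79, -0.0, 1.1] ang [-0.0, 0.0226, 0.0]
```

Call:
drive_tool(angular=[[0.0037,-0.0015,-0.0009],[0.0037,-0.0015,-0.0009],[0.0037,-0.0015,-0.0009],[0.0037,-0.0015,-0.0009],[0,0,0]], delta_pos=[[-0.03,-0.05,2],[-0.03,-0.05,2],[-0.03,-0.05,1.8],[-0.03,-0.05,1.2],[0,0,0]], gripper=[0,0,0,0,0])

```text
time_s: 32.5
tool_pos: [0.6727, -0.1857, 0.2557]
tool_rot: [-179.8, 0.0, 8.9]
force: [0.3, -1.0, -0.4]
grip_width: 0.0004
grasp_force: 0.0
```

Call:
drive_tool(angular=[[0,0,0],[0,0,0],[0,0.0226,0],[0,0.0226,0]], delta_pos=[[-0.55,0,0.06],[-0.55,0,0.06],[-1.29,0,0.03],[-1.29,0,0.1]], gripper=[0,0,0,0])

```text
time_s: 32.9
tool_pos: [0.6381, -0.1916, 0.2568]
tool_rot: [-179.9, -3.0, 8.9]
force: [2.4, 0.7, -0.9]
grip_width: 0.0007
grasp_force: 0.8
```

```bash
python3 - <<'E'
from kin import *
o=telemetry.get_obs(); print(o['tool_pos'],o['tool_rot'],o['force'],o['time_s'],o['qpos'].round(0))
M=hoodpose(1.3,25*(1-1.3/1.45),0,dh=-.001); print(M[:3,3])
c=eyes.read_camera('scene'); I=c['pixels'].astype(int); k=(I[...,0]>120)&(I[...,1]<60)&(I[...,2]<60); k[:200]=0;k[:,:200]=0;k[300:]=0;k[:,300:]=0
a=np.argwhere(k); print('red px',len(a),a.mean(0)[::-1])
for q in (1.45,1.375,1.3): print(q,proj(c,box(.080-.174*np.cos(q)+.006*np.sin(q),0,.075+.174*np.sin(q)+.006*np.cos(q))))
E
```

```text
[ 0.63811199 -0.19157743  0.25684678] [-179.9325169    -3.03946586    8.90558331] [ 2.35821529  0.65369638 -0.9226942 ] 32.9 [  4.  18.  15.  82.  -6.  78. -62.]
[ 0.63705721 -0.19442956  0.25329894]
red px 0 [nan nan]
1.45 [264.42388956 256.56890762]
1.375 [260.32062693 253.574696  ]
1.3 [256.34637516 250.92243358]<stdin>:5: RuntimeWarning: Mean of empty slice.
  ret = um.true_divide(
```

Call:
drive_tool(angular=[[0,0.0226,0],[0,0.0226,0],[0,0.0226,0],[0,0.0226,0],[0,0.0226,0],[0,0.0226,0]], delta_pos=[[-1.29,0,0.23],[-1.29,0,0.3],[-1.28,0,0.37],[-1.26,0,0.43],[-1.25,0,0.49],[-1.22,0,0.56]], gripper=[0,0,0,0,0,0])

```text
time_s: 33.55
tool_pos: [0.5664, -0.2033, 0.2257]
tool_rot: [-180.0, -10.8, 8.9]
force: [1.0, 0.5, 0.0]
grip_width: 0.0006
grasp_force: 0.7
```

```bash
python3 - <<'E'
from kin import *
o=telemetry.get_obs(); print(o['tool_pos'],o['tool_rot'],o['force'],o['time_s'])
M=hoodpose(.85,25*(1-.85/1.45),0,dh=-.001); print(M[:3,3])
prev=T(o['tool_pos'],o['tool_rot'])
for a in np.arange(.775,.09,-.075):
    M=hoodpose(a,25*(1-a/1.45),0,dh=-.001); print(round(a,3),end=' '); rows(1,M[:3,3],eul(M[:3,:3]),prev); prev=M
E
```

```text
[ 0.5663501  -0.20328806  0.22574075] [-179.97067641  -10.83345178    8.85000737] [0.97587    0.46202011 0.01889999] 33.55
[ 0.56482545 -0.20535359  0.22545697]
0.775 1 x pos [-1.39, 0.18, 0.56] ang [-0.0014, 0.014, 0.0043]
0.7 1 x pos [-1.17, 0.0, 0.64] ang [0.0, 0.0226, 0.0]
0.625 1 x pos [-1.13, -0.0, 0.71] ang [-0.0, 0.0226, -0.0]
0.55 1 x pos [-1.1, 0.0, 0.77] ang [-0.0, 0.0226, -0.0]
0.475 1 x pos [-1.05, -0.0, 0.83] ang [0.0, 0.0226, 0.0]
0.4 1 x pos [-1.01, -0.0, 0.89] ang [0.0, 0.0226, 0.0]
0.325 1 x pos [-0.96, -0.0, 0.95] ang [-0.0, 0.0226, -0.0]
0.25 1 x pos [-0.91, -0.0, 1.0] ang [0.0, 0.0226, -0.0]
0.175 1 x pos [-0.85, -0.0, 1.05] ang [0.0, 0.0226, 0.0]
0.1 1 x pos [-0.79, -0.0, 1.1] ang [-0.0, 0.0226, 0.0]
```

Call:
drive_tool(angular=[[0,0.02,0],[0,0.0226,0],[0,0.0226,0],[0,0.0226,0],[0,0.0226,0],[0,0.0226,0]], delta_pos=[[-1.3,0.1,0.56],[-1.17,0.05,0.64],[-1.13,0,0.71],[-1.1,0,0.77],[-1.05,0,0.83],[-1.01,0,0.89]], gripper=[0,0,0,0,0,0])

```text
time_s: 34.15
tool_pos: [0.5124, -0.2133, 0.1673]
tool_rot: [-180.0, -18.4, 8.8]
force: [2.2, 0.4, -0.1]
grip_width: 0.0006
grasp_force: 0.6
```

```bash
python3 - <<'E'
from kin import *
o=telemetry.get_obs(); print(o['tool_pos'],o['tool_rot'],o['force'],o['time_s'],o['qpos'].round(0))
M=hoodpose(.4,25*(1-.4/1.45),0,dh=-.001); print(M[:3,3])
prev=T(o['tool_pos'],o['tool_rot'])
for a in (.325,.25,.175,.1,.05,.02,0,-.01):
    M=hoodpose(a,25*(1-a/1.45),0,dh=-.001); print(round(a,3),M[:3,3].round(4),end=' '); rows(1,M[:3,3],eul(M[:3,:3]),prev); prev=M
E
```

```text
[ 0.5123591  -0.21325164  0.16725706] [-179.97741087  -18.44465267    8.84102799] [ 2.16107271  0.37285603 -0.06335002] 34.15 [  9.  -1.  17. 116. -13.  51. -48.]
[ 0.51135584 -0.2134401   0.16700628]
0.325 [ 0.5052 -0.2144  0.155 ] 1 x pos [-1.07, 0.0, 0.93] ang [-0.0018, 0.0166, 0.004]
0.25 [ 0.5001 -0.2151  0.1426] 1 x pos [-0.91, 0.0, 1.0] ang [0.0, 0.0226, -0.0]
0.175 [ 0.4959 -0.2158  0.1297] 1 x pos [-0.85, -0.0, 1.05] ang [0.0, 0.0226, 0.0]
0.1 [ 0.4927 -0.2163  0.1166] 1 x pos [-0.79, -0.0, 1.1] ang [-0.0, 0.0226, 0.0]
0.05 [ 0.4911 -0.2165  0.1077] 1 x pos [-0.5, -0.0, 0.75] ang [0.0, 0.015, 0.0]
0.02 [ 0.4904 -0.2166  0.1023] 1 x pos [-0.29, 0.0, 0.46] ang [-0.0, 0.009, -0.0]
0 [ 0.49   -0.2167  0.0987] 1 x pos [-0.19, -0.0, 0.31] ang [-0.0, 0.006, 0.0]
-0.01 [ 0.4899 -0.2167  0.0969] 1 x pos [-0.09, -0.0, 0.16] ang [-0.0, 0.003, -0.0]
```

Call:
drive_tool(angular=[[0,0.0166,0],[0,0.0226,0],[0,0.0226,0],[0,0.0226,0]], delta_pos=[[-1.05,0,0.93],[-0.91,0,1.0],[-0.85,0,1.05],[-0.79,0,1.1]], gripper=[0,0,0,0])

```text
time_s: 34.55
tool_pos: [0.4928, -0.2164, 0.1167]
tool_rot: [-180.0, -23.3, 8.8]
force: [1.2, 0.5, 0.9]
grip_width: 0.0006
grasp_force: 0.6
```

Call:
drive_tool(angular=[[0,0.015,0],[0,0.009,0],[0,0.006,0],[0,0,0]], delta_pos=[[-0.5,0,0.75],[-0.29,0,0.46],[-0.19,0,0.31],[0,0,0]], gripper=[0,0,0,0])

```text
time_s: 34.95
tool_pos: [0.4896, -0.2167, 0.0983]
tool_rot: [-179.9, -24.9, 8.8]
force: [-1.6, -0.2, 5.3]
grip_width: 0.0008
grasp_force: 2.6
```

Call:
drive_tool(angular=[[0,0,0],[0,0,0],[0,0,0]], delta_pos=[[-0.06,0,0.14],[-0.06,0,0.14],[0,0,0]], gripper=[0,0,0])

```text
time_s: 35.25
tool_pos: [0.4898, -0.2167, 0.096]
tool_rot: [-179.9, -24.9, 8.8]
force: [-5.8, 0.7, 11.1]
grip_width: 0.0004
grasp_force: 5.7
```

Call:
drive_tool(angular=[[0,0,0],[0,0,0],[0,0,0]], delta_pos=[[-0.06,0,0.14],[-0.06,0,0.14],[0,0,0]], gripper=[0,0,0])

```text
time_s: 35.55
tool_pos: [0.4898, -0.2168, 0.0937]
tool_rot: [-179.9, -24.9, 8.8]
force: [-9.9, 1.9, 18.1]
grip_width: 0.0004
grasp_force: 9.1
```

```bash
python3 - <<'E'
from h import *
s,t=cams(); c=eyes.read_camera('scene')
# register hood's back/top edges: compare roof region with initial shut image by local shift
for nm,(x,y,w,h) in (('leftcorner',(186,255,26,26)),('rightroof',(285,245,26,30)),('near',(225,285,40,40)),('farcorner',(245,215,24,22))):
    a=s['pixels'][y:y+h,x:x+w]; b=c['pixels'][y-8:y+h+8,x-8:x+w+8]
    r=cv2.matchTemplate(b,a,cv2.TM_CCOEFF_NORMED); _,v,_,l=cv2.minMaxLoc(r); print(nm,round(v,3),np.array(l)-8, 'at0',r[8,8].round(3))
q=models.search_frame(c,'hood_tab'); print([(d['centre'],d['p']) for d in q])
from cell import telemetry; print(telemetry.get_obs()['force'])
E
```

```text
leftcorner 0.426 [-8  0] at0 0.196
rightroof 0.973 [0 0] at0 0.973
near 0.98 [0 0] at0 0.98
farcorner 0.544 [3 4] at0 0.301
[([244.9, 272.8], 0.98)]
[-9.86642413  0.95242382 17.77030298]
```

Call:
drive_tool(angular=[[0,0,0],[0,0,0],[0,0,0]], delta_pos=[[-0.04,0,0.14],[-0.04,0,0.14],[0,0,0]], gripper=[0,0,0])

```text
time_s: 35.95
tool_pos: [0.49, -0.2168, 0.0913]
tool_rot: [-179.8, -24.9, 8.8]
force: [-15.1, 2.4, 25.0]
grip_width: 0.0002
grasp_force: 12.5
```

Call:
drive_tool(angular=[[0,0,0],[0,0,0],[0,0,0],[0,0,0],[0,0,0],[0,0,0],[0,0,0]], delta_pos=[[0.1,0,-0.3],[0.1,0,-0.4],[0,0,-1],[-0.5,0,-2.5],[-1,0,-3],[-1,0,-3.5],[0,0,0]], gripper=[0,0,0,0,0,0,0])

```text
time_s: 36.65
tool_pos: [0.4241, -0.2285, 0.1797]
tool_rot: [179.9, -25.0, 8.7]
force: [-0.3, -0.2, 0.4]
grip_width: 0.0008
grasp_force: 0.0
```

```bash
python3 - <<'E'
from h import *
s,t=cams(); c=eyes.read_camera('scene'); d=eyes.read_camera('top')
print(telemetry.get_obs()['tool_pos'],telemetry.get_obs()['time_s'],telemetry.get_obs()['force'])
def cmp(A,B,L):
  for nm,(x,y,w,h) in L:
    a=A['pixels'][y:y+h,x:x+w]; b=B['pixels'][y-8:y+h+8,x-8:x+w+8]
    r=cv2.matchTemplate(b,a,cv2.TM_CCOEFF_NORMED); _,v,_,l=cv2.minMaxLoc(r); print(nm,round(v,3),np.array(l)-8, 'at0',r[8,8].round(3))
cmp(s,c,(('leftcorner',(190,258,22,20)),('rightroof',(285,245,26,30)),('near',(225,285,40,40)),('farcorner',(245,215,24,22)),('tab',(212,238,26,24))))
cmp(t,d,(('tfr',(350,198,22,20)),('tfl',(288,208,20,20)),('tback',(286,160,20,20)),('tbr',(343,152,22,20))))
for n,k in (('s',c),('t',d)): print(n,[(np.round(e['centre'],1).tolist(),round(e['p'],2)) for e in models.search_frame(k,'hood_tab')+models.search_frame(k,'red_dipper_eye')+models.search_frame(k,'red_dipper_grip')])
def red(I,x,y,w,h):
    J=cv2.cvtColor(I[y:y+h,x:x+w],cv2.COLOR_RGB2HSV); k=((J[...,0]<8)|(J[...,0]>172))&(J[...,1]>60)&(J[...,2]>60); q=np.argwhere(k); return len(q),(q.mean(0)[::-1]+[x,y]).round(1).tolist() if len(q) else None
for nm,A,B,b in (('s',s,c,(195,225,100,80)),('t',t,d,(300,150,60,80))): print(nm,red(A['pixels'],*b),red(B['pixels'],*b))
E
```

```text
[ 0.42449962 -0.22641129  0.17649209] 36.75 [0.16547267 0.09963411 0.60065687]
leftcorner 0.432 [0 0] at0 0.432
rightroof 0.998 [0 0] at0 0.998
near 0.998 [0 0] at0 0.998
farcorner 0.984 [0 0] at0 0.984
tab 0.998 [0 0] at0 0.998
tfr 0.999 [0 0] at0 0.999
tfl 1.0 [0 0] at0 1.0
tback 0.999 [0 0] at0 0.999
tbr 1.0 [0 0] at0 1.0
s [([247.6, 274.0], 0.56), ([388.2, 231.2], 0.74), ([352.9, 181.7], 0.2)]
t [([322.5, 185.6], 0.92)]
s (0, None) (29, [243.1, 279.5])
t (171, [327.9, 219.5]) (170, [327.9, 219.5])
```

Call:
drive_tool(angular=[[0,0,0],[0,0,0],[0,0,0],[0,0,0],[0,0,0],[0,0,0]], delta_pos=[[0,0,-3],[0,0,-3],[0,0,-3],[0,0,0],[0,0,0],[0,0,0]], gripper=[0,0,0,0,0,0])

```text
time_s: 37.65
tool_pos: [0.3991, -0.2317, 0.2319]
tool_rot: [-179.9, -24.8, 8.8]
force: [0.2, 0.6, -0.8]
grip_width: 0.0007
grasp_force: 0.0
```

```bash
python3 - <<'E'
from h import *
s,t=cams(); c=eyes.read_camera('scene'); d=eyes.read_camera('top')
def cmp(A,B,L):
  for nm,(x,y,w,h) in L:
    a=A['pixels'][y:y+h,x:x+w]; b=B['pixels'][y-8:y+h+8,x-8:x+w+8]
    r=cv2.matchTemplate(b,a,cv2.TM_CCOEFF_NORMED); _,v,_,l=cv2.minMaxLoc(r); print(nm,round(v,3),np.array(l)-8,'at0',r[8,8].round(3))
cmp(s,c,(('blue',(338,135,34,55)),('kettle',(390,165,60,60)),('bowl',(365,205,55,50)),('jar',(278,190,30,30)),('lid',(312,158,30,28)),('mill',(142,255,30,40)),('strainer',(130,345,60,55)),('keeperA',(380,112,26,20)),('greens',(272,155,50,50))))
cmp(t,d,(('tab',(310,205,40,45)),('tfr',(350,198,22,20)),('blue',(182,185,30,30)),('mill',(364,235,30,22))))
o=telemetry.get_obs(); print(o['time_s'],o['force'],o['tool_pos'])
E
```

```text
blue 0.826 [1 0] at0 0.773
kettle 0.999 [0 0] at0 0.999
bowl 0.999 [0 0] at0 0.999
jar 0.998 [0 0] at0 0.998
lid 0.999 [0 0] at0 0.999
mill 0.873 [0 0] at0 0.873
strainer 0.998 [0 0] at0 0.998
keeperA 0.928 [0 0] at0 0.928
greens 0.999 [0 0] at0 0.999
tab 0.903 [0 0] at0 0.903
tfr 0.999 [0 0] at0 0.999
blue 0.817 [0 0] at0 0.817
mill 0.676 [0 0] at0 0.676
37.75 [0.06912932 0.1680902  0.33275077] [ 0.39952067 -0.23107235  0.23210751]
```

```bash
python3 - <<'E'
from h import *
s,t=cams(); c=eyes.read_camera('scene'); d=eyes.read_camera('top')
def blue(I,x,y,w,h):
    J=I[y:y+h,x:x+w].astype(int); k=(J[...,2]>J[...,0]+40)&(J[...,2]>J[...,1]+30); q=np.argwhere(k); return len(q),(q.mean(0)[::-1]+[x,y]).round(1),q.min(0)[::-1]+[x,y],q.max(0)[::-1]+[x,y]
print(blue(s['pixels'],338,135,40,60)); print(blue(c['pixels'],338,135,40,60))
for A,B,(x,y,w,h),n in ((s,c,(335,130,45,65),'s'),(t,d,(180,180,32,36),'t')):
    D=np.abs(A['pixels'].astype(int)-B['pixels']).sum(2)[y:y+h,x:x+w]>60; q=np.argwhere(D); print(n,len(q),q.min(0)[::-1]+[x,y],q.max(0)[::-1]+[x,y],q.mean(0)[::-1]+[x,y])
for k in (c,d): print([(np.round(e['centre'],1).tolist(),round(e['p'],2)) for e in models.search_frame(k,'blue_dipper_eye')])
E
```

```text
(29, array([354.1, 166.8]), array([352, 162]), array([356, 171]))
(35, array([357.4, 166.1]), array([355, 161]), array([360, 171]))
s 385 [341 148] [379 191] [357.69090909 170.23896104]
t 229 [180 196] [207 215] [193.68122271 208.70742358]
[([359.9, 182.6], 0.96), ([284.7, 184.7], 0.81), ([315.1, 191.1], 0.8)]
[([229.8, 269.4], 0.74), ([198.0, 200.6], 0.59), ([215.2, 242.2], 0.59)]
```

```bash
python3 -c "
from cell import env; print(env.sign_off())"
```

```text
the job is handed in; nothing more can be done
None
```

The job is handed in at about 38 s of the 72 s allowed: the red dipper stands upright in the box and the hood is shut and stayed shut after release; the blue dipper still hangs on its hook but sits roughly 10 mm from where it started, and I left it there rather than risk a fix.

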